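# Set the mitre saw's roller support level and lay a batten along the fence

## Robot

A 6-joint arm with a two-finger parallel gripper is mounted at the origin on the work surface. World frame = base frame: x ahead of the robot, y to its left, z up, the work surface at z = 0. Lengths are in m, angles in rad, forces in N, time in s.
With the tool pointing down it reaches from about 0.3 to 0.775 m from the base axis. Payload 14.6 kg.
Tool frame: the origin (TCP) lies on the centre line of the jaws, within the pads' length; the fingertips stand 19 mm ahead of it and the grasp point (between the pads) is the TCP (ctrl.tip_reach is the distance from the TCP to the fingertips, in m); x points along the fingers, y is the direction in which the jaws open and shut, and the axes are right-handed (so a half turn about x gives the same grasp; the last joint's range is limited). The gripper opens to 94 mm and grips with 3 to 60 N. Pads are 16 mm wide; open, the fingers measure 119 mm over their backs; the gripper's body (75 mm by 177 mm) begins 78 mm behind the grasp point.
Start: joints at [1.188, 0.3, 1.521, -0, 1.321, -0.067], TCP at [0.171, 0.523, 0.224] pointing down, gripper open.
Joint ranges: [-3.03, 3.03], [-0.79, 2.21], [0.23, 2.52], [-1.04, 4.18], [0, 3.07], [-2.55, 2.55]. Speed limits (rad/s): [2.22, 2.22, 2.57, 3.14, 3.14, 3.14].

## Interface

Orientations are given as [roll, pitch, yaw] about the fixed x, y, z axes, in that order (R = Rz(yaw) Ry(pitch) Rx(roll)).
In Python, from station import ctrl, optics, models gives the robot as it stands. The module is installed in compiled form; this text tells all that it offers.
- The arm moves only by the tool arm_command, never from a script. Its argument "deltas" is a list of rows, each an object with "translation": the shift along the tool's x, y, z in units of 25 mm (1.0 is 25 mm), a list of three; "turn": the turn, a rotation vector about the tool's x, y, z in units of 5 degrees (1.0 is 5 degrees), a list of three. In form: [{"translation": [x, y, z], "turn": [rx, ry, rz]}, ...]. A call has 1 to 12 rows; each row is the pose to reach, as a shift and turn from the pose commanded when the call began, along the tool's axes at that moment; what a row does not reach only later rows make up. A row lasts 1/12 s, in which the tool goes at most 41.7 mm and 7.16 degrees, less where a joint would pass 70% of its speed; a pose out of reach is approached as far as the arm can. A call with a gripper value outside its range is refused whole. "gripper" is the finger opening in mm, from 0 to 94, set as the call begins (left out, the last holds). The fingers move at their own pace and stop on an object; "force" is the grip in N (left out, the last holds). Time passes only in rows, so rows that repeat a pose let the fingers close. It gives the time, the measured TCP pose, the force and the opening at its end, in the units of the state.
- ctrl.get_obs(): the state, without advancing time (a new reading comes with each control period).
- optics.camera(name): name is "scene" or "top"; returns the picture (480x640x3 uint8, red, green, blue); there is no depth.
- optics.get_calibration(name): a dict with "K" (3x3 intrinsics, pixels), "origin" and "orientation" of the camera in the world. Camera axes: x right, y down, z forward; pixel columns grow to the right and rows downward; lengths in m; the calibration is good to about 2 mm. A picture is of the moment at which its call begins. get_calibration takes no time and is no camera call.
- ctrl.hand_in(): hands the job in, once; it reports no verdict.
Trained networks look in the newest picture that a camera, given by its name, has taken for a name from the list of things; names that differ only in an ending like _2 or _b are one class to them, and where a whole thing is asked for, a point or a joint stands for the part that bears it (a point fixed in the world has none). Each returns a list of dicts, best first, with "score" (0 to 1); they miss things now and then, are a little off and sometimes report something else, mostly with a low value. They report only what shows in the picture. A call takes as long as a camera call. They do not tell look-alikes from the thing itself.
- models.look_for(target, camera): "box" ([left, top, right, bottom] in pixels, round what is visible of it).
- models.cut_out(target, camera): "pixels" (480x640 bool, what is visible of it) and "box" ([left, top, right, bottom] in pixels, round what is visible of it).
- models.mark_of(target, camera): "at" ([column, row] in pixels: a listed point, or the origin of a listed thing).
The state is a dict: "time_s": time; "qpos": joint angles; "joint_vel": joint speeds; "tau": joint torques, N m; "ee_pos": TCP position; "eef_rot": TCP orientation; "force": force on the tool from outside, world axes, zero at the start; "moment": the same for the moment, N m; "grip_width": finger opening in m.
Only numpy, scipy, OpenCV 4.12 (cv2) and the standard library are available. Lean on these libraries where they do the work, as an engineer would, in place of code of your own. Each camera call takes 0.05 s, during which the arm holds its last target.

## Task

Get the mitre saw ready for a long piece: press in the spring button of the roller support beside it, slide its tube until the button pops out of the hole that brings the roller level with the saw's bed, and let go of it. Then lay the loose timber batten flat across the bed and the roller, without dropping it, close up along the saw's fence, and leave it there. Do not shift or knock over the other things on the table.

Things in the scene. Friction and masses are not known exactly. Their poses are not given: they have to be found in the camera images.
- bed (a point): Point on the mitre saw's flat bed, 154 mm above the table, at the foot of the fence's front face, 50 mm in from the bed's right-hand end (lowest y) and 45 mm in from the fence's right-hand end. x: away from the robot, square to the fence; y: along the fence, to the left; z: up. The bed reaches 150 mm forward (-x) of the fence; the fence is 60 mm high, 18 mm thick.
- saw: The mitre saw, fixed, 500 mm wide, on timber bearers, front towards the robot; origin on the table under the middle of its base, axes as the bed point's, which lies at (50, -200, 154) mm in it. The sawing head stands over y = -30 to 170 mm, 100 mm or more above the bed; the roller support stands beyond its right-hand end.
- support: Roller support, fixed: steel foot 150 x 120 x 8 mm with an upright post; origin on the table under the post. x: along the roller, the side the button points to (roughly away from the robot); y: roughly to the saw. On the post slides a blue square tube, 34 x 34 mm outside, 82 mm long, its lower end 10 mm above the table when fully down, with four 9.6 mm holes, 15 mm apart, in its +x face.
- roller_top (a point): Top of the roller at its middle, over the post: 124 mm above the table with the tube fully down, 154 mm when level with the bed. Axes as the support's. Roller 26 mm thick, 148 mm long in x, in a yoke on the tube: a bar 164 x 22 mm, its underside 32 mm below this point. It overhangs the button, so tilt the tool 35 to 50 deg, come from the -y or +y side and close along x.
- tube (a joint): How far tube and roller are raised from the lowest position, m. Holes at 0, 0.015, 0.030 (roller level with the bed) and 0.045; top stop 0.050. The button pops out at each hole it passes: press again for the next. Tube, yoke and roller (0.7 kg) slip down slowly while in no hole. At the start it is fully down, at 0, the button out in that hole.
- pin (a joint): How far the button pin is pressed in, m: 0 fully out, locked in a hole; 0.005 flush with the tube's face (5 N); 0.007 under the tube's wall, free to slide. Sprung out; 8 mm shank with a round dome. Squeezed flush between the fingers, it is cammed in the rest of the way as the fingers take the tube along (10 to 25 N). Not pressed, it does not give way.
- button (a point): Tip of the dome of the brass button pin, which is carried by the post and points along the support's +x, in the middle of the tube's +x face, 62 mm above the table at all times (it does not rise with the tube). Fully out, it stands 5 mm proud of the tube's face and 22 mm from the post's axis.
- board_mid (a point): Centre of the loose timber batten: 460 mm long (its x), 44 mm wide (y), 28 mm thick (z), 0.2 to 0.4 kg, lying flat on the table at the start. Laid right, it lies along the fence with its middle between the bed's right-hand end and the roller.
- board: The same batten; origin at the centre of its underside.
- spray_can: Bystander: spray can, 62 mm thick, 190 mm tall; origin at the centre of its underside. It stands right (-y) of the roller support, about 170 mm from the post, where it bars a tool that comes in from there, or in front of it; it changes places with the mug.
- tape: Bystander: orange tape measure, 70 x 36 mm, 66 mm tall, between the roller support and the saw; origin at the centre of its underside.
- mug: Bystander: blue mug, 76 mm thick, 85 mm tall, handle at its +y; origin at the centre of its underside.
- screw_box: Bystander: cardboard box of screws, 100 x 60 mm, 45 mm tall, next to the batten; origin at the centre of its underside.
- glue: Bystander: glue bottle, 52 mm thick, 150 mm tall, next to the batten; origin at the centre of its underside.
- square: Bystander: carpenter's try square lying on the table in front of the saw.
There are look-alikes about, which are no part of the job. Leave any green or turquoise look-alike of the support alone.

How it is judged:
On the way, in this order (a step that is already met when the one before it is completed fails the run):
1. The roller support is locked at the height of the saw's bed, button out in its hole, and let go (value of joint tube between 0.0285 and 0.0325 m and value of joint pin below 0.0015 m and contact force between the fingers and support below 0.3 N), for 0.3 s.
2. The batten lies flat on bed and roller, along the fence (x of board_mid in the frame of bed between -0.027 and -0.019 m and z of board_mid in the frame of bed between 0.0115 and 0.0165 m and angle between the x axis of board_mid and the y axis of bed, either way round below 0.035 rad and angle between the z axis of board_mid and the z axis of bed, either way round below 0.025 rad and contact force between board and saw above 0.2 N and contact force between board and support above 0.2 N), for 0.2 s.
At the end, for the whole second after the job is handed in: Button fully out (within 1.5 mm) in the hole that puts the roller level with the bed (tube raised 28.5 to 32.5 mm); batten at rest, flat and level (1.4 deg), carried by both bed and roller, parallel to the fence (2 deg) with its back edge no more than 5 mm from it; all released (all of step 2 and value of joint tube between 0.0285 and 0.0325 m and value of joint pin below 0.0015 m and linear speed of board below 0.01 m/s); the robot touches nothing.
It fails at once if One of the bystanders is shifted by more than 30 mm (distance of any of spray_can, tape, mug, screw_box, glue, square from where it was at the start of the episode above 0.03 m).
It fails at once if The spray can, tape measure, mug, screw box or glue bottle is knocked over (angle between any of spray_can, tape, mug, screw_box, glue's own z axis and vertical above 0.35 rad).
It fails at once if The batten is dropped: it falls free of the fingers from more than about 12 mm (contact force between the fingers and board below 0.1 N and linear speed of board above 0.5 m/s).
It also fails if it takes over 67 s, if anything falls off the work surface, if the arm or the gripper's body presses on something with over 40 N, if the wrist force passes 120 N, or if a joint passes its speed limit or range.

## Working session

There is one attempt and no reset: what is moved stays moved. The work goes in short steps, Python scripts to look and compute and a tool call to move; the robot and the scene stay as the last step left them, time stands still between calls to the robot, and variables do not carry over. Pictures are saved under pics/ and viewed, and the job is handed in when it is done.

Besides the shell and the picture viewer there is one more tool, called as name(argument=value, ...), one argument or row to a line, values as JSON. arm_command: Moves the arm, as the interface text tells. Its arguments: {"type":"object","properties":{"deltas":{"type":"array"},"gripper":{"type":"number"},"force":{"type":"number"}},"required":["deltas"]}

```bash
mkdir -p pics; ls; python3 - <<'E'
from station import ctrl, optics, models
import cv2,numpy as np
for n in ["scene","top"]:
    im=optics.camera(n); cv2.imwrite(f"pics/{n}0.png",im[:,:,::-1])
    c=optics.get_calibration(n); print(n,c)
print(ctrl.get_obs())
E
```

```text
pics
scene {'K': array([[433.47851694,   0.        , 324.97004543],
       [  0.        , 433.47851694, 239.23816498],
       [  0.        ,   0.        ,   1.        ]]), 'origin': array([1.13338729, 0.02420335, 0.91211767]), 'orientation': array([-2.45858569, -0.00683133,  1.60530788])}
top {'K': array([[489.56253476,   0.        , 317.78178316],
       [  0.        , 489.56253476, 238.07833251],
       [  0.        ,   0.        ,   1.        ]]), 'origin': array([ 0.29031826, -0.00322676,  1.41212467]), 'orientation': array([-2.96456188, -0.0123024 , -1.56731134])}
{'time_s': 0.1, 'qpos': array([ 1.18839163e+00,  3.00364779e-01,  1.52147668e+00,  8.53989285e-06,
        1.32069880e+00, -6.65859668e-02]), 'joint_vel': array([-0.0018253 , -0.00179658, -0.00226332,  0.00083741,  0.00107274,
       -0.00036044]), 'tau': array([ 2.09513746e-03, -5.32649088e+01, -3.53283405e+01,  7.09009962e-02,
        2.34479288e-02, -5.34061337e-05]), 'ee_pos': array([0.17074615, 0.52261531, 0.22398881]), 'eef_rot': array([-1.64611166,  1.56984869, -1.96193251]), 'force': array([ 0.02457916,  0.32764912, -0.1061417 ]), 'moment': array([-0.00426205, -0.00456378,  0.01417835]), 'grip_width': 0.09406887279088799}
```

View pics/scene0.png

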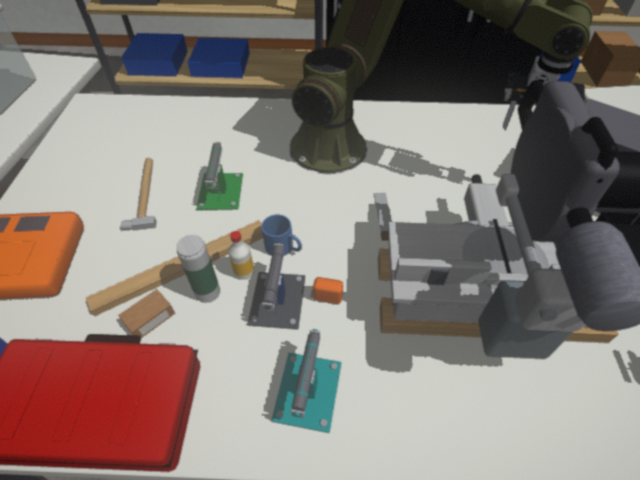

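View pics/top0.png

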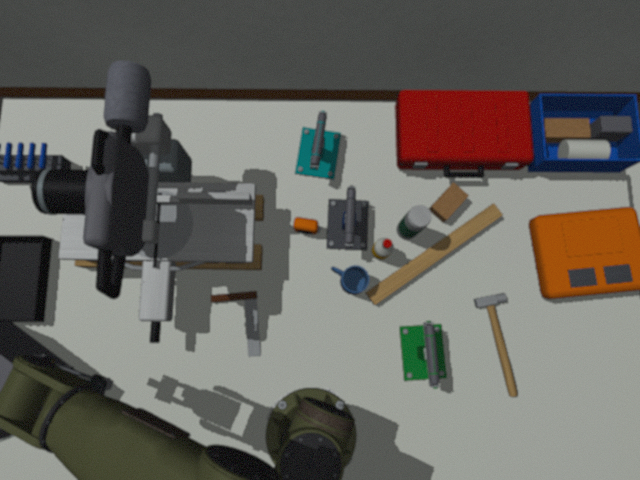

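The dark-footed support is at about top (347,224). The green and turquoise ones at (425,350) and (318,152) are decoys. The batten runs from (375,297) to (500,210), with the mug, glue, can and screw box close to it.

```bash
cat > h.py <<'E'
import numpy as np, cv2
from scipy.spatial.transform import Rotation as Rn
from station import ctrl, optics, models
CAL={n:optics.get_calibration(n) for n in ("scene","top")}
def RT(n):
    c=CAL[n]; return Rn.from_euler('xyz',c['orientation']).as_matrix(), c['origin'], c['K']
def proj(n,p):
    R,o,K=RT(n); q=(np.atleast_2d(p)-o)@R; q=q@K.T; return q[:,:2]/q[:,2:]
def ray(n,uv):
    R,o,K=RT(n); d=R@np.linalg.solve(K,np.array([uv[0],uv[1],1.])); return o,d/np.linalg.norm(d)
def onz(n,uv,z):
    o,d=ray(n,uv); return o+d*(z-o[2])/d[2]
def tri(a,b):
    o1,d1=ray("scene",a);o2,d2=ray("top",b)
    A=np.zeros((3,3));bb=np.zeros(3)
    for o,d in((o1,d1),(o2,d2)):
        P=np.eye(3)-np.outer(d,d);A+=P;bb+=P@o
    x=np.linalg.solve(A,bb); return x,[np.linalg.norm((np.eye(3)-np.outer(d,d))@(x-o)) for o,d in((o1,d1),(o2,d2))]
E
python3 - <<'E'
from h import *
np.set_printoptions(precision=4,suppress=True)
for n in("scene","top"): optics.camera(n)
H=dict(bed=.154,saw=0,support=0,roller_top=.124,button=.062,board_mid=.014,board=0,spray_can=0,tape=0,mug=0,screw_box=0,glue=0,square=0)
for t,z in H.items():
    for n in("scene","top"):
        for m in models.mark_of(t,n)[:4]:
            print(t,n,round(m['score'],2),np.round(m['at'],1),onz(n,m['at'],z))
print(ctrl.get_obs()['time_s'])
E
```

```text
bed scene 0.85 [420.2 273.9] [0.6033 0.2132 0.154 ]
bed top 0.96 [234.2 203.1] [0.608 0.203 0.154]
saw scene 0.79 [482.9 298.6] [0.5632 0.3976 0.    ]
saw top 0.97 [175.3 234.9] [0.5501 0.3968 0.    ]
support scene 0.93 [216.7 191.3] [ 0.2207 -0.3232  0.    ]
support scene 0.64 [309.8 388.8] [ 0.8008 -0.0132  0.    ]
support top 0.95 [420.3 352.1] [ 0.218 -0.31   0.   ]
support top 0.74 [317.8 154.7] [ 0.799  -0.0189  0.    ]
support top 0.69 [347.  222.6] [ 0.5899 -0.1057  0.    ]
support top 0.35 [305.9 229.5] [0.5684 0.0153 0.    ]
roller_top scene 0.96 [211.9 163.1] [ 0.2371 -0.3099  0.124 ]
roller_top scene 0.89 [273.4 271.6] [ 0.5889 -0.1031  0.124 ]
roller_top scene 0.82 [306.2 369. ] [ 0.8088 -0.017   0.124 ]
roller_top top 0.84 [319.2 140.3] [ 0.7962 -0.0212  0.124 ]
roller_top top 0.67 [352.1 216. ] [ 0.5819 -0.1106  0.124 ]
roller_top top 0.57 [432.8 356.5] [ 0.2134 -0.3149  0.124 ]
board_mid scene 0.66 [180.1 262.5] [ 0.4941 -0.3617  0.014 ]
board_mid top 0.9 [436.1 254.2] [ 0.4951 -0.3621  0.014 ]
board_mid top 0.2 [405.1 228.7] [ 0.5698 -0.2743  0.014 ]
board scene 0.76 [182.6 272. ] [ 0.5136 -0.354  -0.    ]
board top 0.67 [432.3 255.3] [ 0.4938 -0.3544  0.    ]
spray_can scene 0.85 [206.9 294.2] [ 0.5768 -0.2787  0.    ]
tape scene 0.97 [326.4 297.9] [0.576  0.0147 0.    ]
tape top 0.77 [305.5 231.8] [0.5616 0.0164 0.    ]
mug scene 0.89 [280.4 246.9] [ 0.4226 -0.1133  0.    ]
mug top 0.68 [353.  280.8] [ 0.4183 -0.1219  0.    ]
mug top 0.37 [307.9 229.8] [0.5676 0.0094 0.    ]
screw_box scene 0.92 [149.9 320.6] [ 0.6539 -0.3971  0.    ]
screw_box top 0.31 [434.2 255.5] [ 0.4933 -0.3599  0.    ]
glue scene 0.89 [241.2 272.9] [ 0.5105 -0.2046  0.    ]
glue top 0.77 [381.1 248.9] [ 0.5119 -0.205   0.    ]
glue top 0.73 [352.7 214.4] [ 0.6148 -0.1228  0.    ]
square scene 0.45 [148.4 318.9] [ 0.6496 -0.4019  0.    ]
square top 0.67 [235.3 296.4] [0.372  0.2159 0.    ]
1.5
```

```bash
python3 - <<'E'
import cv2,numpy as np
t=cv2.imread("pics/top0.png"); s=cv2.imread("pics/scene0.png")
cv2.imwrite("pics/ct.png",cv2.resize(t[170:320,250:450],None,fx=4,fy=4,interpolation=cv2.INTER_CUBIC)) 
cv2.imwrite("pics/cs.png",cv2.resize(s[200:350,190:390],None,fx=4,fy=4,interpolation=cv2.INTER_CUBIC))
E
```

```text
(no output)
```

View pics/ct.png

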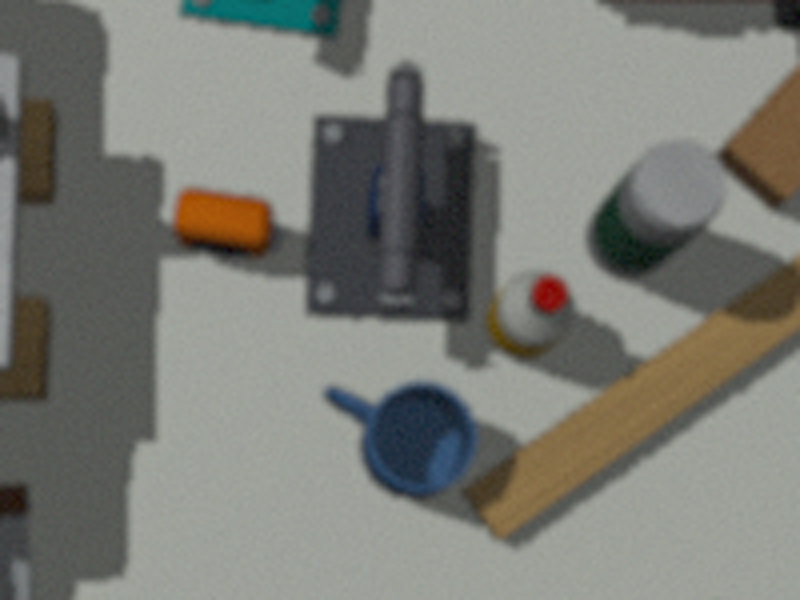

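View pics/cs.png

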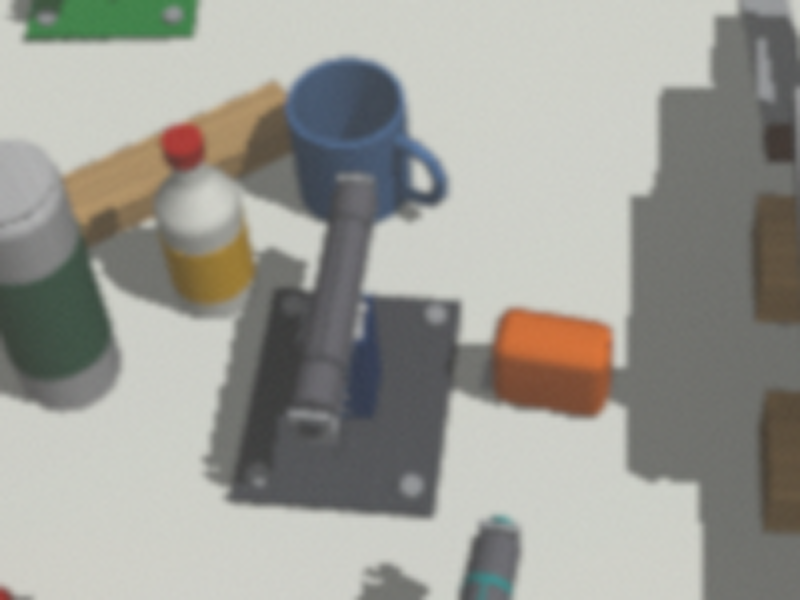

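```bash
python3 - <<'E'
from h import *
np.set_printoptions(precision=4,suppress=True)
T=lambda u,v:(250+u/4-.375,170+v/4-.375); S=lambda u,v:(190+u/4-.375,200+v/4-.375)
ct=[onz("top",T(*p),.008) for p in[(316,118),(475,122),(467,318),(308,312)]]
cs=[onz("scene",S(*p),.008) for p in[(435,515),(232,500),(283,290),(460,300)]]
print("foot");print(np.array(ct),np.mean(ct,0));print(np.array(cs),np.mean(cs,0))
for c in(ct,cs):
    d=c[0]-c[3]+c[1]-c[2]; e=c[0]-c[1]+c[3]-c[2]
    print("yaw x",np.degrees(np.arctan2(d[1],d[0])),"yaw y",np.degrees(np.arctan2(-e[0],e[1])), np.linalg.norm(d)/2,np.linalg.norm(e)/2)
# roller ends, top centre line z=.122ish
a=onz("top",T(404,64),.116);b=onz("top",T(397,303),.116);print("roller top",a,b,np.degrees(np.arctan2(*(a-b)[1::-1])),np.linalg.norm(a-b),(a+b)/2)
a=onz("scene",S(312,415),.116);b=onz("scene",S(352,178),.124);print("roller sc",a,b,np.degrees(np.arctan2(*(a-b)[1::-1])),np.linalg.norm(a-b),(a+b)/2)
for n in("top","scene"):
    m=models.cut_out("board_mid",n)
    for k in m[:2]:
        P=k['pixels'].astype(np.uint8); print(n,k['score'],k['box'],P.sum())
        cv2.imwrite(f"pics/m_{n}.png",P*255)
        r=cv2.minAreaRect(cv2.findNonZero(P)); bx=cv2.boxPoints(r); print(bx)
        w=np.array([onz(n,p,.028) for p in bx]);print(w,w.mean(0)); 
        break
for n in("top","scene"):
  for t in ("spray_can","mug","glue","tape","screw_box"):
    for k in models.cut_out(t,n)[:1]: print(t,n,round(k['score'],2),k['box'])
E
```

```text
foot
[[ 0.6588 -0.0513  0.008 ]
 [ 0.6565 -0.1689  0.008 ]
 [ 0.5098 -0.1609  0.008 ]
 [ 0.5136 -0.0454  0.008 ]] [ 0.5847 -0.1066  0.008 ]
[[ 0.6648 -0.0471  0.008 ]
 [ 0.6598 -0.1651  0.008 ]
 [ 0.5117 -0.1546  0.008 ]
 [ 0.5149 -0.0423  0.008 ]] [ 0.5878 -0.1023  0.008 ]
yaw x -2.716669051107771 yaw y -1.484657011509882 0.14613483046588213 0.11663252747542975
yaw x -2.938751426243695 yaw y -2.07461797745696 0.14918375231115347 0.11523367652630762
roller top [ 0.669 -0.108  0.116] [ 0.5028 -0.1019  0.116 ] -2.0980495563556563 0.1663016835109296 [ 0.5859 -0.105   0.116 ]
roller sc [ 0.6651 -0.1077  0.116 ] [ 0.5113 -0.1018  0.124 ] -2.1765102334733366 0.15410601299204407 [ 0.5882 -0.1047  0.12  ]
top 0.58 [365.3, 206.8, 503.9, 303.1] 2410
[[363.9511 292.0437]
 [492.9149 202.6629]
 [502.2878 216.1867]
 [373.3239 305.5675]]
[[ 0.3842 -0.1501  0.028 ]
 [ 0.6461 -0.531   0.028 ]
 [ 0.6058 -0.556   0.028 ]
 [ 0.3464 -0.176   0.028 ]] [ 0.4956 -0.3533  0.028 ]
scene 0.81 [86.7, 219.7, 261.2, 317.1] 2836
[[ 83.7286 297.5419]
 [258.1003 218.7934]
 [266.8366 238.1383]
 [ 92.465  316.8868]]
[[ 0.6143 -0.5573  0.028 ]
 [ 0.3496 -0.1795  0.028 ]
 [ 0.4166 -0.1476  0.028 ]
 [ 0.6642 -0.5177  0.028 ]] [ 0.5112 -0.3505  0.028 ]
spray_can top 0.69 [397.7, 207.9, 430.3, 240.1]
mug top 0.92 [327.9, 264.6, 369.3, 296.2]
glue top 0.94 [374.0, 234.9, 392.0, 261.2]
tape top 0.55 [295.3, 220.4, 321.5, 235.8]
screw_box top 0.9 [428.8, 185.1, 466.4, 224.2]
spray_can scene 0.85 [177.5, 237.6, 218.9, 299.9]
mug scene 0.91 [263.3, 215.0, 303.8, 259.5]
glue scene 0.89 [225.7, 232.1, 253.2, 283.5]
tape scene 0.96 [309.1, 277.3, 342.0, 303.7]
screw_box scene 0.72 [117.8, 289.2, 176.3, 340.4]
```

```bash
cat >> h.py <<'E'
np.set_printoptions(precision=4,suppress=True)
def state():
    o=ctrl.get_obs(); return o, Rn.from_euler('xyz',o['eef_rot']), o['ee_pos']
def go(p,Rt):
    o,R,c=state(); t=R.inv().apply(np.array(p)-c)/.025; r=np.degrees((R.inv()*Rt).as_rotvec())/5
    print("translation",np.round(t,2),"turn",np.round(r,2),"dist",np.round(np.linalg.norm(t)*25),"ang",np.round(np.linalg.norm(r)*5)); return t,r
def tilt(th,yaw,sgn,lean=-1):
    # tool x leans toward lean*support y, jaws along sgn*support x
    th=np.radians(th); Z=Rn.from_euler('z',yaw,degrees=True)
    x=Z.apply([0,lean*np.sin(th),-np.cos(th)]); y=Z.apply([sgn,0,0]); z=np.cross(x,y)
    return Rn.from_matrix(np.array([x,y,z]).T)
def down(yaw):
    # jaws (tool y) along direction yaw deg
    y=np.array([np.cos(np.radians(yaw)),np.sin(np.radians(yaw)),0]);x=np.array([0,0,-1.]);return Rn.from_matrix(np.array([x,y,np.cross(x,y)]).T)
E
python3 - <<'E'
from h import *
o,R,c=state(); print(R.as_matrix())
for s in(1,-1):
    go([.3,.15,.3],tilt(45,-2.3,s))
go([.3,.15,.3],R)
E
```

```text
[[ 0.      0.3106  0.9506]
 [ 0.      0.9506 -0.3106]
 [-1.      0.      0.    ]]
translation [ -3.02 -12.57   9.54] turn [14.03 -7.68 -5.81] dist 402.0 ang 85.0
translation [ -3.02 -12.57   9.54] turn [-19.92   6.24  -8.25] dist 402.0 ang 112.0
translation [ -3.02 -12.57   9.54] turn [0. 0. 0.] dist 402.0 ang 0.0
```

arm_command(
  deltas=[
    {"translation": [-1.6, 0, 0], "turn": [0, 0, 0]},
    {"translation": [-3, -1, 1], "turn": [0, 0, 0]},
    {"translation": [-4, -2.5, 2], "turn": [0, 0, 0]},
    {"translation": [-4, -4, 3], "turn": [0, 0, 0]},
    {"translation": [-4, -5.4, 4], "turn": [0, 0, 0]},
    {"translation": [-4, -7, 5.1], "turn": [0, 0, 0]},
    {"translation": [-4, -8.3, 6.2], "turn": [0, 0, 0]},
    {"translation": [-4, -9.7, 7.2], "turn": [0, 0, 0]},
    {"translation": [-4, -11.2, 8.4], "turn": [0, 0, 0]},
    {"translation": [-4, -12.6, 9.5], "turn": [0, 0, 0]},
    {"translation": [-4, -12.6, 9.5], "turn": [0, 0, 0]},
    {"translation": [-4, -12.6, 9.5], "turn": [0, 0, 0]},
  ],
  gripper=70,
)

```text
time_s: 3.1
ee_pos: [0.3003, 0.1447, 0.3248]
eef_rot: [-0.093, 1.569, -0.416]
force: [-0.3, 0.6, 0.5]
grip_width: 0.0703
```

```bash
python3 - <<'E'
from h import *
print(ctrl.get_obs()['qpos'])
Rt=tilt(47,-2.3,1); P=np.array([.588,-.105,.062])
ax=Rt.as_matrix()[:,0]
for b in(.17,): print(P-ax*b); go(P-ax*b,Rt)
# roller/bed refined by tri
print(tri((273.4,271.6),(352.1,216.)), tri((420.2,273.9),(234.2,203.1)))
E
```

```text
[ 0.3397 -0.2749  1.873  -0.0011  1.5424 -0.908 ]
[0.593  0.0192 0.1779]
translation [ 5.89 -1.04 12.69] turn [13.87 -8.02 -6.04] dist 351.0 ang 86.0
(array([ 0.5833, -0.1079,  0.1158]), [np.float64(0.0034238169175746444), np.float64(0.0034238169175746396)]) (array([0.6073, 0.2069, 0.1594]), [np.float64(0.0047847249757025185), np.float64(0.0047847249757024864)])
```

arm_command(
  deltas=[
    {"translation": [0, 0, 1], "turn": [1.1, -0.65, -0.5]},
    {"translation": [0, -0.1, 2], "turn": [2.3, -1.3, -1.0]},
    {"translation": [0, -0.2, 3.2], "turn": [3.4, -2, -1.5]},
    {"translation": [0.2, -0.3, 4.4], "turn": [4.6, -2.65, -2]},
    {"translation": [0.5, -0.4, 5.6], "turn": [5.7, -3.3, -2.5]},
    {"translation": [1, -0.5, 6.8], "turn": [6.9, -4, -3]},
    {"translation": [1.5, -0.6, 8], "turn": [8, -4.65, -3.5]},
    {"translation": [2, -0.7, 9.2], "turn": [9.2, -5.3, -4]},
    {"translation": [2.8, -0.8, 10.3], "turn": [10.4, -6, -4.5]},
    {"translation": [3.7, -0.9, 11.2], "turn": [11.5, -6.65, -5]},
    {"translation": [4.7, -1, 12], "turn": [12.7, -7.3, -5.5]},
    {"translation": [5.89, -1.04, 12.69], "turn": [13.87, -8.02, -6.04]},
  ],
)

```text
time_s: 4.1
ee_pos: [0.5935, 0.0263, 0.1768]
eef_rot: [0.002, 0.752, -1.602]
force: [0.8, 0.6, 1.3]
grip_width: 0.07
```

```bash
python3 - <<'E'
from h import *
print(ctrl.get_obs()['qpos'],ctrl.get_obs()['ee_pos'])
Rt=tilt(47,-2.3,1); P=np.array([.588,-.105,.062])
ax=Rt.as_matrix()[:,0]
go(P-ax*.17,Rt);go(P-ax*.075,Rt);go(P,Rt)
for n in("scene","top"):
    cv2.imwrite(f"pics/{n}1.png",optics.camera(n)[:,:,::-1])
    for m in models.mark_of("button",n): print(n,m, onz(n,m['at'],.062))
E
```

```text
[ 0.2795  0.6083  1.3848 -0.7723  1.4943  0.5156] [0.5935 0.0263 0.1768]
translation [ 0.17 -0.01  0.23] turn [ 0.05 -0.01 -0.08] dist 7.0 ang 0.0
translation [ 3.97 -0.04  0.23] turn [ 0.05 -0.01 -0.08] dist 100.0 ang 0.0
translation [ 6.97 -0.06  0.23] turn [ 0.05 -0.01 -0.08] dist 174.0 ang 0.0
```

View pics/scene1.png

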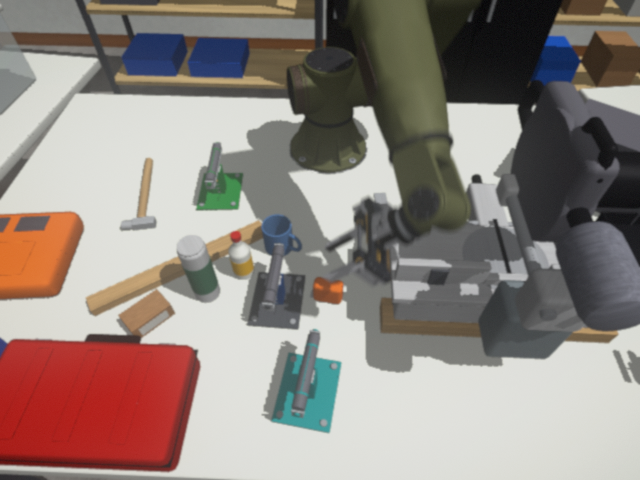

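Gripper at scene (365,250), tilted, coming over the tape measure. Next I'll move in part-way along the tool axis.

arm_command(
  deltas=[
    {"translation": [1, 0, 0], "turn": [0, 0, 0]},
    {"translation": [2, 0, 0], "turn": [0, 0, 0]},
    {"translation": [3, 0, 0], "turn": [0, 0, 0]},
    {"translation": [4, 0, 0], "turn": [0, 0, 0]},
    {"translation": [4, 0, 0], "turn": [0, 0, 0]},
    {"translation": [4, 0, 0], "turn": [0, 0, 0]},
  ],
)

```text
time_s: 4.8
ee_pos: [0.5903, -0.0464, 0.112]
eef_rot: [0.001, 0.756, -1.598]
force: [0.0, 0.2, 0.5]
grip_width: 0.0702
```

```bash
python3 - <<'E'
from h import *
Rt=tilt(47,-2.3,1); P=np.array([.588,-.105,.062])
print(ctrl.get_obs()['ee_pos'],ctrl.get_obs()['force']);go(P,Rt)
for n,sl in(("scene",np.s_[200:350,220:420]),("top",np.s_[150:300,230:430])):
    im=optics.camera(n)[:,:,::-1];cv2.imwrite(f"pics/{n}2.png",cv2.resize(im[sl],None,fx=4,fy=4,interpolation=cv2.INTER_CUBIC))
    print(n,proj(n,[ctrl.get_obs()['ee_pos'],P,P+[.022,0,0]]))
E
```

```text
[ 0.5903 -0.0464  0.112 ] [0.0147 0.1955 0.5329]
translation [ 3.08 -0.03  0.15] turn [ 0.09 -0.06 -0.11] dist 77.0 ang 1.0
scene [[299.4851 276.1312]
 [274.9197 286.5647]
 [273.8874 294.68  ]]
top [[327.7971 213.5931]
 [348.3033 218.7064]
 [348.245  211.1135]]
```

View pics/scene2.png

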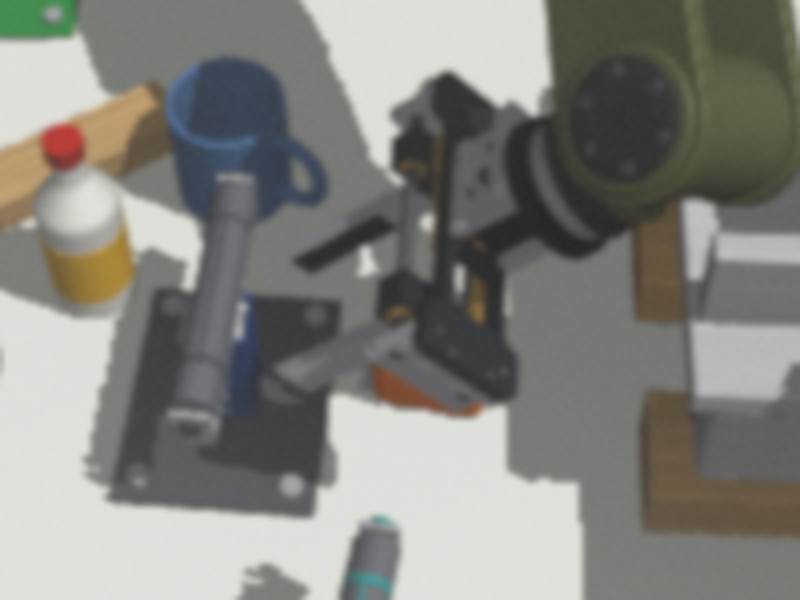

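View pics/top2.png

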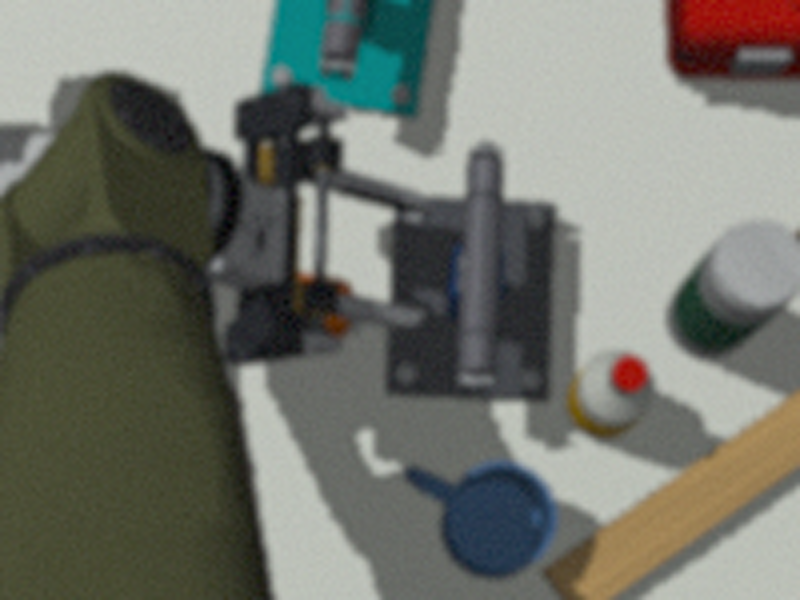

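arm_command(
  deltas=[
    {"translation": [0.8, 0, 0], "turn": [0, 0, 0]},
    {"translation": [1.6, 0, 0], "turn": [0, 0, 0]},
    {"translation": [2.3, 0, 0], "turn": [0, 0, 0]},
    {"translation": [2.75, 0, 0], "turn": [0, 0, 0]},
    {"translation": [2.75, 0, 0], "turn": [0, 0, 0]},
    {"translation": [2.75, 0, 0], "turn": [0, 0, 0]},
  ],
)

```text
time_s: 5.4
ee_pos: [0.5888, -0.096, 0.0628]
eef_rot: [-0.003, 0.754, -1.601]
force: [1.1, 0.4, -0.0]
grip_width: 0.0703
```

```bash
python3 - <<'E'
from h import *
Rt=tilt(47,-2.3,1); P=np.array([.588,-.105,.062])
print(ctrl.get_obs()['ee_pos'],ctrl.get_obs()['force'],ctrl.get_obs()['qpos']);go(P,Rt)
for n,sl in(("scene",np.s_[200:350,220:420]),("top",np.s_[150:300,230:430])):
    im=optics.camera(n)[:,:,::-1];cv2.imwrite(f"pics/{n}3.png",cv2.resize(im[sl],None,fx=4,fy=4,interpolation=cv2.INTER_CUBIC))
E
```

```text
[ 0.5888 -0.096   0.0628] [ 1.0672  0.3809 -0.0435] [ 0.0849  0.7026  1.5379 -0.8881  1.2029  0.5802]
translation [ 0.28 -0.02  0.22] turn [ 0.11 -0.04 -0.09] dist 9.0 ang 1.0
```

View pics/scene3.png

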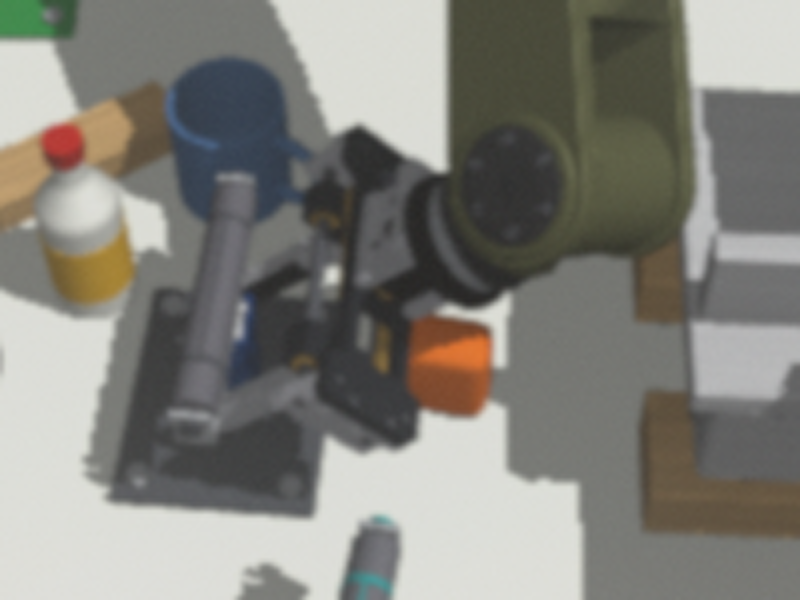

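View pics/top3.png

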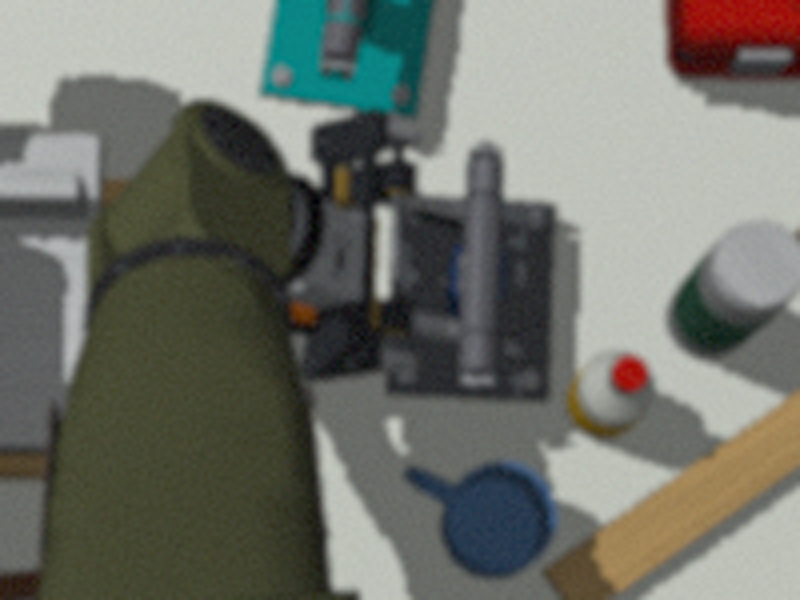

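arm_command(
  deltas=[
    {"translation": [0.25, -0.04, 0.17], "turn": [0, 0, 0]},
    {"translation": [0.25, -0.04, 0.17], "turn": [0, 0, 0]},
    {"translation": [0.25, -0.04, 0.17], "turn": [0, 0, 0]},
    {"translation": [0.25, -0.04, 0.17], "turn": [0, 0, 0]},
  ],
  gripper=48,
  force=10,
)

```text
time_s: 5.83
ee_pos: [0.5872, -0.104, 0.0607]
eef_rot: [-0.004, 0.754, -1.602]
force: [0.1, -0.3, 0.1]
grip_width: 0.0488
```

arm_command(
  deltas=[
    {"translation": [0, 0, 0], "turn": [0, 0, 0]},
    {"translation": [0, 0, 0], "turn": [0, 0, 0]},
    {"translation": [0, 0, 0], "turn": [0, 0, 0]},
    {"translation": [0, 0, 0], "turn": [0, 0, 0]},
    {"translation": [0, 0, 0], "turn": [0, 0, 0]},
    {"translation": [0, 0, 0], "turn": [0, 0, 0]},
  ],
  gripper=25,
  force=12,
)

```text
time_s: 6.33
ee_pos: [0.5855, -0.1039, 0.0604]
eef_rot: [-0.009, 0.753, -1.608]
force: [-14.4, 5.2, 8.4]
grip_width: 0.0342
```

arm_command(
  deltas=[
    {"translation": [0, -0.1, 0], "turn": [0, 0, 0]},
    {"translation": [0, -0.1, 0], "turn": [0, 0, 0]},
    {"translation": [0, -0.1, 0], "turn": [0, 0, 0]},
  ],
  force=40,
)

```text
time_s: 6.58
ee_pos: [0.5854, -0.1039, 0.0605]
eef_rot: [-0.003, 0.755, -1.6]
force: [10.7, -0.3, -4.5]
grip_width: 0.0341
```

arm_command(
  deltas=[
    {"translation": [-0.1, 0.04, 0.1], "turn": [0, 0, 0]},
    {"translation": [-0.2, 0.04, 0.22], "turn": [0, 0, 0]},
    {"translation": [-0.3, 0.04, 0.33], "turn": [0, 0, 0]},
    {"translation": [-0.3, 0.04, 0.33], "turn": [0, 0, 0]},
  ],
)

```text
time_s: 6.92
ee_pos: [0.5854, -0.1039, 0.0712]
eef_rot: [-0.006, 0.755, -1.603]
force: [3.0, 2.8, -4.3]
grip_width: 0.0339
```

arm_command(
  deltas=[
    {"translation": [-0.06, 0, 0.07], "turn": [0, 0, 0]},
    {"translation": [-0.12, 0, 0.13], "turn": [0, 0, 0]},
    {"translation": [-0.12, 0, 0.13], "turn": [0, 0, 0]},
    {"translation": [-0.12, 0, 0.13], "turn": [0, 0, 0]},
  ],
)

```text
time_s: 7.25
ee_pos: [0.5854, -0.1039, 0.0757]
eef_rot: [-0.006, 0.754, -1.603]
force: [0.5, 4.3, -4.7]
grip_width: 0.0342
```

```bash
python3 - <<'E'
from h import *
for n,sl in(("scene",np.s_[200:350,220:420]),("top",np.s_[150:300,230:430])):
    im=optics.camera(n)[:,:,::-1];cv2.imwrite(f"pics/{n}4.png",cv2.resize(im[sl],None,fx=4,fy=4,interpolation=cv2.INTER_CUBIC))
    for m in models.mark_of("roller_top",n): print(n,round(m['score'],2),m['at'],onz(n,m['at'],.139))
E
```

```text
scene 0.93 [213.2, 162.7] [ 0.2524 -0.3004  0.139 ]
scene 0.87 [304.9, 368.4] [ 0.8139 -0.0187  0.139 ]
scene 0.84 [270.2, 264.4] [ 0.5804 -0.1098  0.139 ]
top 0.87 [317.9, 134.9] [ 0.8059 -0.0174  0.139 ]
top 0.82 [355.3, 214.1] [ 0.5837 -0.118   0.139 ]
top 0.63 [431.1, 355.3] [ 0.2173 -0.3071  0.139 ]
```

View pics/scene4.png

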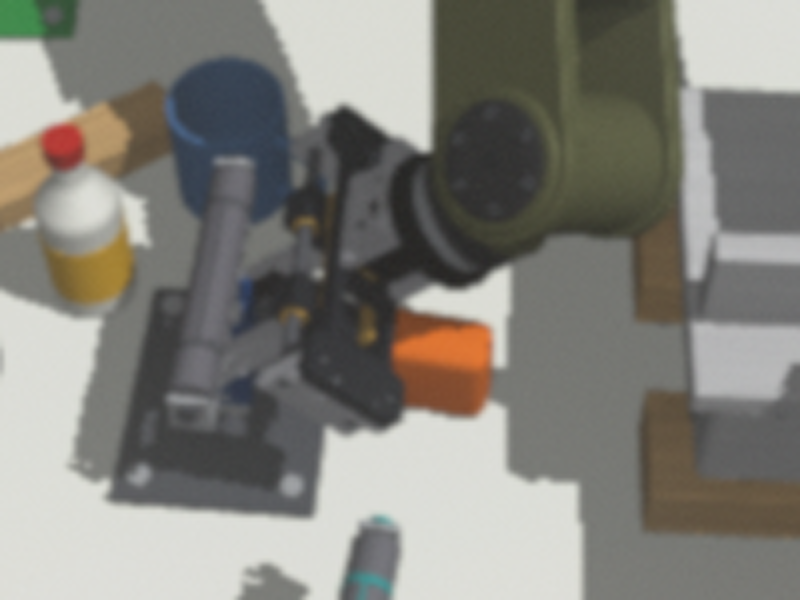

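The tube has come up: the roller's near end rose from about row 420 to 405 in the crop. I'll nudge it up to feel whether it has locked.

arm_command(
  deltas=[
    {"translation": [-0.03, 0, 0.03], "turn": [0, 0, 0]},
    {"translation": [-0.05, 0, 0.06], "turn": [0, 0, 0]},
    {"translation": [-0.05, 0, 0.06], "turn": [0, 0, 0]},
  ],
)

```text
time_s: 7.7
ee_pos: [0.5854, -0.104, 0.0775]
eef_rot: [-0.006, 0.755, -1.603]
force: [0.8, 7.2, -7.4]
grip_width: 0.0336
```

arm_command(
  deltas=[
    {"translation": [0, 0, 0], "turn": [0, 0, 0]},
    {"translation": [0, 0, 0], "turn": [0, 0, 0]},
    {"translation": [0, 0, 0], "turn": [0, 0, 0]},
    {"translation": [0, 0, 0], "turn": [0, 0, 0]},
  ],
  gripper=48,
)

```text
time_s: 8.03
ee_pos: [0.586, -0.1045, 0.0785]
eef_rot: [-0.003, 0.754, -1.601]
force: [-0.7, 0.1, 0.4]
grip_width: 0.048
```

```bash
python3 - <<'E'
from h import *
for n,sl in(("scene",np.s_[200:350,220:420]),("top",np.s_[150:300,230:430])):
    im=optics.camera(n)[:,:,::-1];cv2.imwrite(f"pics/{n}5.png",cv2.resize(im[sl],None,fx=4,fy=4,interpolation=cv2.INTER_CUBIC))
a=cv2.imread("pics/scene4.png");b=cv2.imread("pics/scene5.png")
cv2.imwrite("pics/cmp5.png",np.hstack([a[100:450,100:450],b[100:450,100:450]]))
E
```

```text
(no output)
```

View pics/cmp5.png

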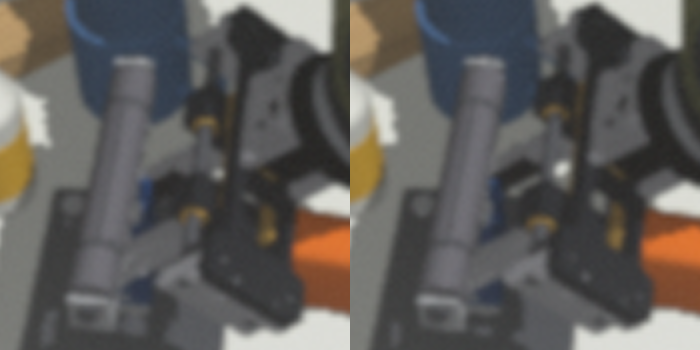

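```bash
cat >> h.py <<'E'
def rollshift(img,ref="pics/scene3.png",box=(205,165,255,290)):
    # shift of roller near end in x4 crop, vs tube at 0
    a=cv2.imread(ref,0);b=cv2.imread(img,0)
    out=[]
    for (x0,y0,x1,y1) in((160,395,225,448),(208,165,262,215)):
        t=a[y0:y1,x0:x1]; s=b[y0-50:y1+15,x0-15:x1+15]
        r=cv2.matchTemplate(s,t,cv2.TM_CCOEFF_NORMED); _,v,_,l=cv2.minMaxLoc(r); out.append((l[0]-15,l[1]-50,round(v,2)))
    return out
E
python3 - <<'E'
from h import *
for i in(3,4,5): print(i,rollshift(f"pics/scene{i}.png"))
R=[[.662,-.108,.124],[.511,-.102,.124]]
for h in(0,.015,.017,.03): print(h,(proj("scene",np.array(R)+[0,0,h])-proj("scene",R))*4)
E
```

```text
3 [(0, 0, 1.0), (0, 0, 1.0)]
4 [(-2, -15, 0.94), (-2, -16, 0.99)]
5 [(-3, -14, 0.93), (-1, -16, 0.99)]
0 [[0. 0.]
 [0. 0.]]
0.015 [[ -2.7883 -15.1025]
 [ -2.0401 -16.2828]]
0.017 [[ -3.1656 -17.1458]
 [ -2.3157 -18.4827]]
0.03 [[ -5.6497 -30.6009]
 [ -4.1285 -32.9511]]
```

The tube sits at 15 mm, popped out in the second hole. Next I lower the open fingers back to button height.

arm_command(
  deltas=[
    {"translation": [0.16, 0, -0.18], "turn": [0, 0, 0]},
    {"translation": [0.33, 0, -0.36], "turn": [0, 0, 0]},
    {"translation": [0.49, 0, -0.52], "turn": [0, 0, 0]},
    {"translation": [0.49, 0, -0.52], "turn": [0, 0, 0]},
    {"translation": [0.49, 0, -0.52], "turn": [0, 0, 0]},
  ],
)

```text
time_s: 8.55
ee_pos: [0.5854, -0.1044, 0.0595]
eef_rot: [-0.006, 0.754, -1.603]
force: [-0.3, 0.3, -0.0]
grip_width: 0.048
```

arm_command(
  deltas=[
    {"translation": [0, 0, 0], "turn": [0, 0, 0]},
    {"translation": [0, 0, 0], "turn": [0, 0, 0]},
    {"translation": [0, 0, 0], "turn": [0, 0, 0]},
    {"translation": [0, 0, 0], "turn": [0, 0, 0]},
    {"translation": [0, 0, 0], "turn": [0, 0, 0]},
    {"translation": [0, 0, 0], "turn": [0, 0, 0]},
  ],
  gripper=25,
  force=40,
)

```text
time_s: 9.05
ee_pos: [0.5854, -0.1043, 0.0599]
eef_rot: [-0.005, 0.754, -1.603]
force: [1.6, 1.5, -4.8]
grip_width: 0.0342
```

Flush again. I'll lift 10 mm first, then up to a bit over 15 mm.

arm_command(
  deltas=[
    {"translation": [-0.1, 0, 0.1], "turn": [0, 0, 0]},
    {"translation": [-0.2, 0, 0.22], "turn": [0, 0, 0]},
    {"translation": [-0.3, 0, 0.33], "turn": [0, 0, 0]},
    {"translation": [-0.36, 0, 0.4], "turn": [0, 0, 0]},
    {"translation": [-0.42, 0, 0.46], "turn": [0, 0, 0]},
    {"translation": [-0.42, 0, 0.46], "turn": [0, 0, 0]},
    {"translation": [-0.42, 0, 0.46], "turn": [0, 0, 0]},
  ],
)

```text
time_s: 9.63
ee_pos: [0.5855, -0.1043, 0.0762]
eef_rot: [-0.005, 0.754, -1.603]
force: [-3.2, 5.0, -2.6]
grip_width: 0.0338
```

```bash
python3 - <<'E'
from h import *
for n,sl in(("scene",np.s_[200:350,220:420]),):
    im=optics.camera(n)[:,:,::-1];cv2.imwrite(f"pics/{n}6.png",cv2.resize(im[sl],None,fx=4,fy=4,interpolation=cv2.INTER_CUBIC))
print(rollshift("pics/scene6.png"),ctrl.get_obs()['force'])
E
```

```text
[(-3, -30, 0.93), (-3, -33, 0.98)] [-2.5346  4.4236 -2.7547]
```

arm_command(
  deltas=[
    {"translation": [0, 0, 0], "turn": [0, 0, 0]},
    {"translation": [0, 0, 0], "turn": [0, 0, 0]},
    {"translation": [0, 0, 0], "turn": [0, 0, 0]},
    {"translation": [0, 0, 0], "turn": [0, 0, 0]},
    {"translation": [0, 0, 0], "turn": [0, 0, 0]},
    {"translation": [0, 0, 0], "turn": [0, 0, 0]},
    {"translation": [0, 0, 0], "turn": [0, 0, 0]},
  ],
  gripper=65,
)

```text
time_s: 10.27
ee_pos: [0.5857, -0.1046, 0.0758]
eef_rot: [-0.005, 0.754, -1.602]
force: [0.7, -0.7, 0.6]
grip_width: 0.0645
```

```bash
python3 - <<'E'
from h import *
for n,sl in(("scene",np.s_[200:350,220:420]),):
    im=optics.camera(n)[:,:,::-1];cv2.imwrite(f"pics/{n}7.png",cv2.resize(im[sl],None,fx=4,fy=4,interpolation=cv2.INTER_CUBIC))
print(rollshift("pics/scene7.png"),ctrl.get_obs()['force'])
E
```

```text
[(-4, -29, 0.95), (-3, -32, 0.99)] [-0.6274 -0.2861 -0.1761]
```

arm_command(
  deltas=[
    {"translation": [-0.8, 0, -0.05], "turn": [0, 0, 0]},
    {"translation": [-2, 0, -0.05], "turn": [0, 0, 0]},
    {"translation": [-3.3, 0, -0.05], "turn": [0, 0, 0]},
    {"translation": [-4.7, 0, -0.05], "turn": [0, 0, 0]},
    {"translation": [-6, 0, 0.3], "turn": [0, 0, 0]},
    {"translation": [-7, 0, 1.3], "turn": [0, 0, 0]},
    {"translation": [-8, 0, 2.3], "turn": [0, 0, 0]},
    {"translation": [-8.5, 0, 3], "turn": [0, 0, 0]},
  ],
)

```text
time_s: 10.98
ee_pos: [0.5896, -0.0002, 0.2797]
eef_rot: [0.0, 0.755, -1.597]
force: [0.4, -0.5, 0.7]
grip_width: 0.0651
```

```bash
python3 - <<'E'
from h import *
for n,sl in(("scene",np.s_[200:350,220:420]),("top",np.s_[150:300,230:430])):
    im=optics.camera(n)[:,:,::-1];cv2.imwrite(f"pics/{n}8.png",cv2.resize(im[sl],None,fx=4,fy=4,interpolation=cv2.INTER_CUBIC))
    cv2.imwrite(f"pics/{n}8f.png",im)
print(rollshift("pics/scene8.png"),ctrl.get_obs()['force'],ctrl.get_obs()['ee_pos'],ctrl.get_obs()['qpos'])
E
```

```text
[(-4, -29, 0.88), (-4, -32, 0.97)] [-0.1942 -0.4579 -0.7942] [ 0.59  -0.001  0.28 ] [ 0.2384  0.479   1.3295 -0.7797  1.5936  0.3565]
```

View pics/scene8.png

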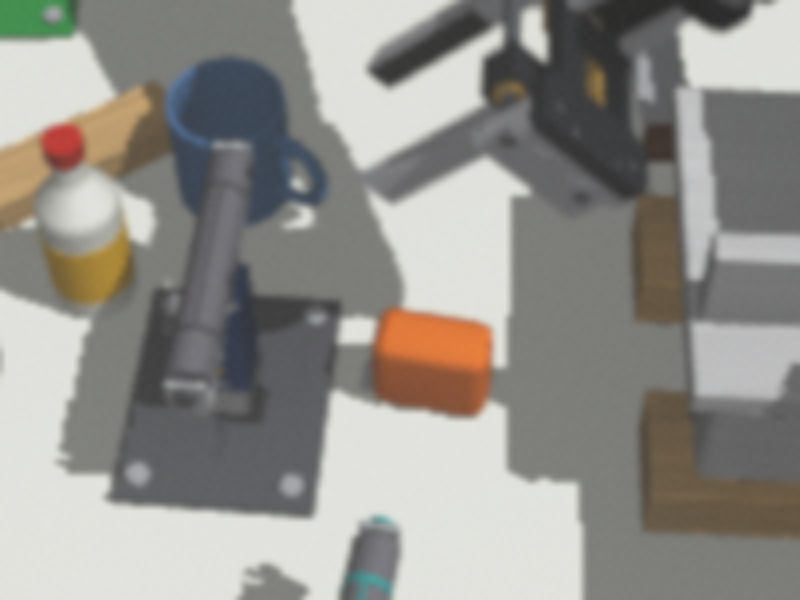

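The tube is locked at 30 mm and holding steady. Next I measure the fence.

```bash
python3 - <<'E'
import cv2
t=cv2.imread("pics/top0.png"); s=cv2.imread("pics/scene0.png")
cv2.imwrite("pics/ft.png",cv2.resize(t[165:285,130:290],None,fx=5,fy=5,interpolation=cv2.INTER_CUBIC)) 
cv2.imwrite("pics/fs.png",cv2.resize(s[190:340,370:550],None,fx=4.4,fy=4,interpolation=cv2.INTER_CUBIC))
E
```

```text
(no output)
```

View pics/ft.png

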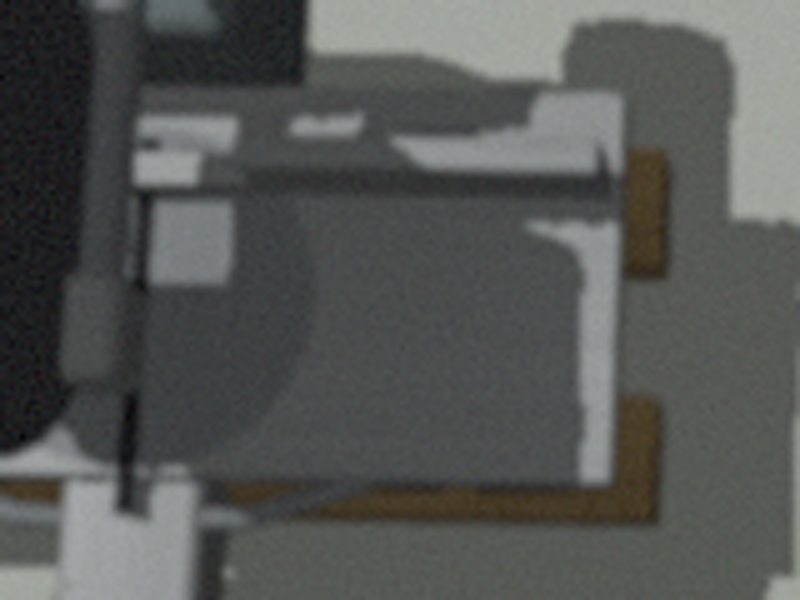

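View pics/fs.png

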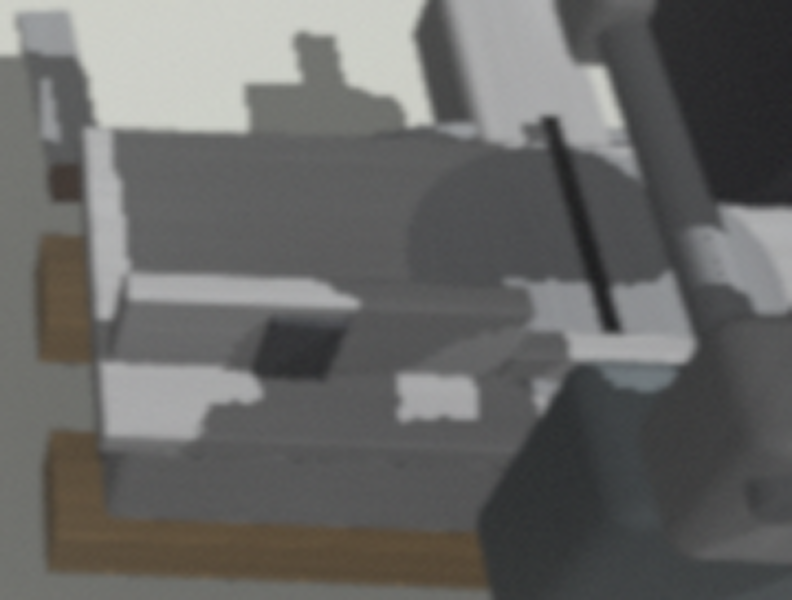

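```bash
python3 - <<'E'
import cv2,numpy as np
t=cv2.cvtColor(cv2.imread("pics/top0.png"),cv2.COLOR_BGR2GRAY).astype(float)
for u0 in(180,195,210,225,240):
    print("top u",u0,"v190..210",t[190:212,u0-4:u0+5].mean(1).round().astype(int))
for u0 in(180,195,210,225,240,248):
    print("front u",u0,"v256..266",t[256:268,u0-2:u0+3].mean(1).round().astype(int))
s=cv2.cvtColor(cv2.imread("pics/scene0.png"),cv2.COLOR_BGR2GRAY).astype(float)
for u0 in(402,415,430,445,460):
    print("sc u",u0,"v252..285",s[252:286,u0-3:u0+4].mean(1).round().astype(int))
    print("   front v216..230",s[216:230,u0-3:u0+4].mean(1).round().astype(int))
E
```

```text
top u 180 v190..210 [86 85 83 83 80 77 76 72 66 62 60 59 55 57 62 67 68 69 69 70 69 69]
top u 195 v190..210 [143 129 102  80  75  75  77  73  65  55  51  51  54  59  68  74  74  74
  74  74  75  73]
top u 210 v190..210 [ 72  80 104 120 117 106  98  86  72  57  53  52  52  56  65  74  73  74
  74  75  76  75]
top u 225 v190..210 [ 77  93 119 137 144 147 147 142 121  88  58  51  51  54  64  74  74  74
  74  76  77  76]
top u 240 v190..210 [143 143 138 137 138 141 145 143 127  97  64  52  51  53  62  72  75  74
  85 110 132 133]
front u 180 v256..266 [77 76 75 71 66 57 55 55 52 56 61 68]
front u 195 v256..266 [78 76 76 74 68 59 60 64 64 60 58 51]
front u 210 v256..266 [78 77 79 76 68 57 48 51 59 62 61 55]
front u 225 v256..266 [77 78 78 77 74 63 54 50 58 56 60 54]
front u 240 v256..266 [79 79 78 78 75 65 50 50 54 59 60 58]
front u 248 v256..266 [144 143 144 144 132 104  72  57  59  59  58  57]
sc u 402 v252..285 [100 100 102 105 107 116 139 160 167 167 169 169 157 128 109 106 106 106
 105 106 106 105 104 104 104 103 102 104 119 147 167 169 168 168]
   front v216..230 [205 205 205 205 20
[... 278 characters left out ...]
 430 v252..285 [ 94  93  93  93  94  95 103 131 160 167 170 172 171 160 134 112 102  94
  85  75  71  69  65  64  62  60  59  58  55  54  56  65  85 105]
   front v216..230 [114 115 115 115 115 113 109 102  98  97  96  96  97  97]
sc u 445 v252..285 [ 92  92  91  91  92  92  92  93 104 121 136 154 169 170 155 121 101  90
  81  72  60  56  55  57  57  59  61  63  66  66  67  72  78  85]
   front v216..230 [112 112 112 112 112 112 111 106  98  96  96  96  97  97]
sc u 460 v252..285 [ 88  89  89  89  90  91  91  89  87  89  90  90  92  94  95  94  89  86
  85  85  85  85  85  85  85  84  84  83  83  86  95 112 128 131]
   front v216..230 [149 143 137 133 132 122 102  87  88  93  94  94  95  95]
```

```bash
python3 - <<'E'
from h import *
def L(n,pts,z,lab):
    w=np.array([onz(n,p,z) for p in pts]); k=np.polyfit(w[:,1],w[:,0],1)
    print(lab,w[:,:2].tolist(),"yaw",np.degrees(-np.arctan(k[0])),"x at y=.03",np.polyval(k,.03),"x at y=.2",np.polyval(k,.2))
L("top",[(195,203.9),(210,204.0),(225,204.05),(240,204.1)],.154,"foot top")
L("top",[(210,198.8),(225,199.0),(240,199.2)],.214,"fencetop top")
L("top",[(195,260.6),(210,260.7),(225,261),(240,261.1),(248,261.2)],.154,"bedfront top")
L("scene",[(402,258.0),(415,258.4),(430,259.1)],.214,"fencetop sc")
L("scene",[(402,222.2),(415,222.6),(430,222.9),(445,223.2)],.154,"bedfront sc")
L("scene",[(402,265.1),(415,265.7),(430,266.3)],.214,"fenceback sc")
for p in [(254,195),(252.4,261)]: print("bed right top",onz("top",p,.154))
print("scene right", onz("scene",(370+85/4.4,190+130/4),.154), onz("scene",(370+103/4.4,190+450/4),.154))
print("board sag etc", ctrl.get_obs()['ee_pos'])
# calibration check top: fingertips?
E
```

```text
foot top [[0.6051393119166442, 0.30601589185951805], [0.6051277218185389, 0.26657870037187037], [0.6052517434889193, 0.22711889901503488], [0.6053758565674473, 0.18763001445573405]] yaw 0.12105354380098318 x at y=.03 0.6056817862636616 x at y=.2 0.6053226126344381
fencetop top [[0.6035671641695544, 0.25427886704851416], [0.6033015297512949, 0.21661453170233266], [0.6030357286786256, 0.1789265664078252]] yaw -0.40408196727355816 x at y=.03 0.6019853976036839 x at y=.2 0.6031843528139392
bedfront top [[0.45460483546950037, 0.2988610678253531], [0.454541905906384, 0.2602296660536915], [0.45395851611307403, 0.22155263619702414], [0.4538953263714165, 0.1828710362488621], [0.4537401254279617, 0.16222653460320471]] yaw -0.3897894583659432 x at y=.03 0.4528205068947409 x at y=.2 0.45397705334180705
fencetop sc [[0.6078847499202039, 0.1656582158349749], [0.6078539395611883, 0.19170127987231786], [0.6084164000767855, 0.2216499825001658]] yaw -0.557226170180406 x at y=.03 0.6064663705006471 x at y=.2 0.6081197459577529
bedfront sc [[0.45830695970501645, 0.18590091862362454], [0.45832372982980296, 0.21614359755273443], [0.4578395618719404, 0.25106058681180005], [0.4573556524967929, 0.2859589277284055]] yaw 0.5772231043243589 x at y=.03 0.46001944938358097 x at y=.2 0.4583067360124374
fenceback sc [[0.6254869365462311, 0.16429517928561485], [0.625937475571676, 0.18996044515095], [0.6262309963393307, 0.21954837874904976]] yaw -0.7663793980306587 x at y=.03 0.6237279119043405 x at y=.2 0.6260019409724604
bed right top [0.6304 0.1514 0.154 ]
bed right top [0.4543 0.1509 0.154 ]
scene right [0.4604 0.1562 0.154 ] [0.6757 0.1518 0.154 ]
board sag etc [ 0.59  -0.001  0.28 ]
```

```bash
python3 - <<'E'
import cv2
t=cv2.imread("pics/top8f.png")
cv2.imwrite("pics/bt.png",cv2.resize(t[175:310,355:515],None,fx=5,fy=5,interpolation=cv2.INTER_CUBIC)) 
E
```

```text
(no output)
```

View pics/bt.png

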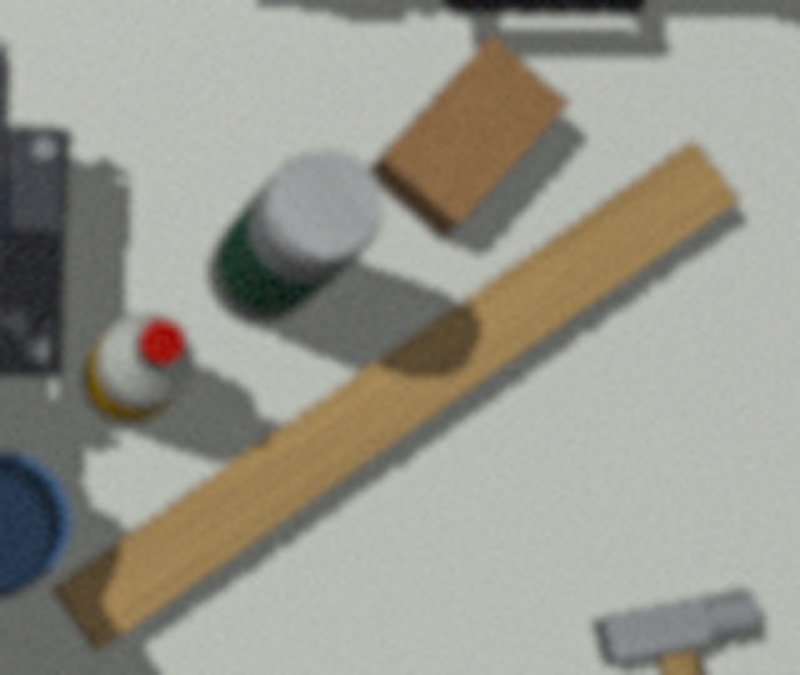

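```bash
python3 - <<'E'
from h import *
f=lambda u,v:(355+u/5-.4,175+v/5-.4)
w=np.array([onz("top",f(*p),.028) for p in[(693,143),(738,200),(97,648),(55,590)]])
print(w)
c=w.mean(0);a=(w[0]+w[1]-w[2]-w[3])/2;print(c,np.linalg.norm(a),np.degrees(np.arctan2(a[1],a[0])),np.linalg.norm(w[0]-w[1]),np.linalg.norm(w[2]-w[3]))
d=a[:2]/np.linalg.norm(a[:2]);n=np.array([-d[1],d[0]])
for nm,p in dict(can=(.577,-.2787),glue=(.511,-.205),mug=(.42,-.118)).items():
    r=np.array(p)-c[:2];print(nm,"along",r@d,"n",r@n)
o=[onz("top",f(*p),.045) for p in[(490,35),(568,100),(455,225),(380,165)]]
for q in o: r=(q-c)[:2];print("box along",r@d,"n",r@n)
yaw=np.degrees(np.arctan2(n[1],n[0])); print("jaw yaw",yaw)
for al in(.07,):
    p=np.r_[c[:2]+al*d,.22]; print(p); go(p,down(yaw)); go(p,down(yaw+180))
E
```

```text
[[ 0.6445 -0.5318  0.028 ]
 [ 0.6105 -0.556   0.028 ]
 [ 0.3503 -0.178   0.028 ]
 [ 0.3826 -0.1548  0.028 ]]
[ 0.497  -0.3551  0.028 ] 0.45900358801113783 -55.33690214688532 0.04176695798859851 0.039795355917373036
can along -0.0173475244260214 n 0.10929624675224048
glue along -0.11550404283948501 n 0.09692741928366556
mug along -0.238818698508761 n 0.07156020230647425
box along 0.16334607328222123 n 0.13875574345134145
box along 0.17714516763991195 n 0.08214415012870543
box along 0.07823781988330397 n 0.060046846591459625
box along 0.0637963006457755 n 0.11265675628280153
jaw yaw 34.66309785311468
[ 0.5368 -0.4127  0.22  ]
translation [13.67 -1.68  9.58] turn [-6.86  9.03  2.92] dist 419.0 ang 59.0
translation [13.67 -1.68  9.58] turn [ 26.72   3.74 -11.55] dist 419.0 ang 147.0
```

```bash
python3 - <<'E'
from h import *
p=[.5368,-.4127,.27]; go(p,down(34.7)); print(ctrl.get_obs()['qpos'])
E
```

```text
translation [12.3  -1.67 11.04] turn [-6.86  9.03  2.93] dist 415.0 ang 59.0
[ 0.2384  0.479   1.3295 -0.7797  1.5936  0.3565]
```

arm_command(
  deltas=[
    {"translation": [1.1, -0.15, 1.0], "turn": [-0.6, 0.82, 0.27]},
    {"translation": [2.2, -0.3, 2.0], "turn": [-1.25, 1.64, 0.53]},
    {"translation": [3.3, -0.45, 3.0], "turn": [-1.9, 2.46, 0.8]},
    {"translation": [4.4, -0.6, 4.0], "turn": [-2.5, 3.28, 1.06]},
    {"translation": [5.6, -0.75, 5.0], "turn": [-3.1, 4.1, 1.33]},
    {"translation": [6.7, -0.9, 6.0], "turn": [-3.75, 4.93, 1.6]},
    {"translation": [7.8, -1.05, 7.0], "turn": [-4.4, 5.75, 1.86]},
    {"translation": [8.9, -1.2, 8.0], "turn": [-5, 6.57, 2.13]},
    {"translation": [10, -1.35, 9.0], "turn": [-5.6, 7.4, 2.4]},
    {"translation": [11.2, -1.5, 10.0], "turn": [-6.2, 8.2, 2.66]},
    {"translation": [12.3, -1.67, 11.04], "turn": [-6.86, 9.03, 2.93]},
    {"translation": [12.3, -1.67, 11.04], "turn": [-6.86, 9.03, 2.93]},
  ],
  gripper=62,
)

```text
time_s: 12.08
ee_pos: [0.533, -0.42, 0.2621]
eef_rot: [-2.654, 1.558, 2.66]
force: [-0.2, 0.9, -0.8]
grip_width: 0.0619
```

```bash
python3 - <<'E'
from h import *
p=[.5368,-.4127,.027]; go(p,down(34.7)); print(ctrl.get_obs()['qpos'],ctrl.get_obs()['ee_pos'])
for n in("scene","top"): cv2.imwrite(f"pics/{n}9.png",optics.camera(n)[:,:,::-1])
E
```

```text
translation [ 9.4   0.35 -0.05] turn [-0.04 -0.13  0.07] dist 235.0 ang 1.0
[-0.7203  0.5885  1.0259 -0.0031  1.5397 -1.3221] [ 0.533  -0.42    0.2621]
```

View pics/scene9.png

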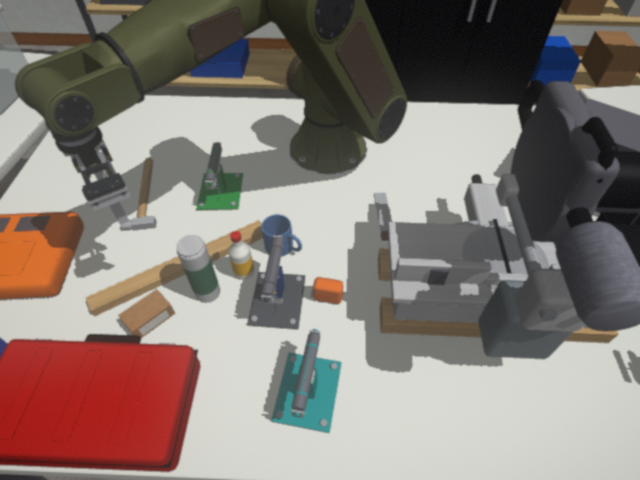

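```bash
python3 - <<'E'
from h import *
print(proj("scene",[[.533,-.42,.262],[.533,-.42,.014]]),proj("top",[[.533,-.42,.262]]),ctrl.get_obs()['ee_pos'])
E
```

```text
[[116.7722 205.7215]
 [153.0824 274.3367]] [[485.217  223.9582]] [ 0.535  -0.4145  0.2637]
```

View pics/top9.png

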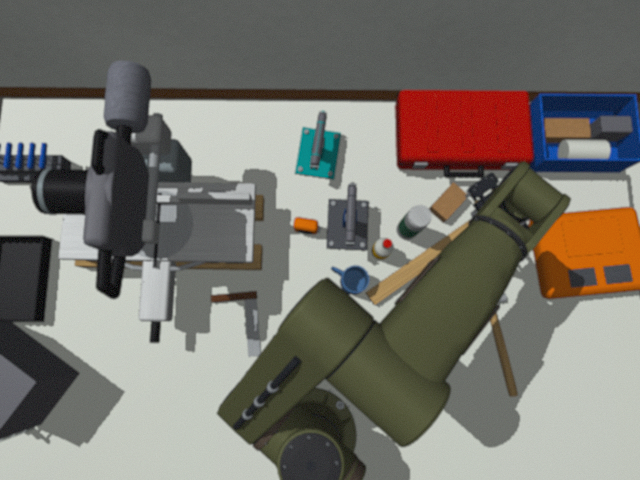

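The gripper is above the batten's far half, at about top (485,224), clear of the can. I'll settle the pose, then descend.

```bash
python3 - <<'E'
from h import *
p=[.5368,-.4127,.026]; go(p,down(34.7)); go([.5368,-.4127,.12],down(34.7))
E
```

```text
translation [9.51 0.17 0.04] turn [-0.05 -0.07  0.08] dist 238.0 ang 1.0
translation [5.75 0.14 0.02] turn [-0.05 -0.07  0.08] dist 144.0 ang 1.0
```

arm_command(
  deltas=[
    {"translation": [1.4, 0.14, 0.02], "turn": [0, -0.07, 0.08]},
    {"translation": [2.9, 0.14, 0.02], "turn": [0, -0.07, 0.08]},
    {"translation": [4.4, 0.14, 0.02], "turn": [0, -0.07, 0.08]},
    {"translation": [5.8, 0.14, 0.02], "turn": [0, -0.07, 0.08]},
    {"translation": [7.1, 0.15, 0.02], "turn": [0, -0.07, 0.08]},
    {"translation": [8.2, 0.15, 0.02], "turn": [0, -0.07, 0.08]},
    {"translation": [9, 0.15, 0.02], "turn": [0, -0.07, 0.08]},
    {"translation": [9.4, 0.15, 0.02], "turn": [0, -0.07, 0.08]},
    {"translation": [9.4, 0.15, 0.02], "turn": [0, -0.07, 0.08]},
  ],
)

```text
time_s: 12.93
ee_pos: [0.5375, -0.4094, 0.0297]
eef_rot: [0.422, 1.57, -0.543]
force: [0.3, 0.6, -0.3]
grip_width: 0.0619
```

```bash
python3 - <<'E'
from h import *
print(ctrl.get_obs()['ee_pos'],ctrl.get_obs()['force'])
im=optics.camera("scene")[:,:,::-1];cv2.imwrite("pics/scene10.png",cv2.resize(im[200:350,60:260],None,fx=4,fy=4,interpolation=cv2.INTER_CUBIC))
E
```

```text
[ 0.5375 -0.4094  0.0297] [ 0.3198  0.6308 -0.3154]
```

View pics/scene10.png

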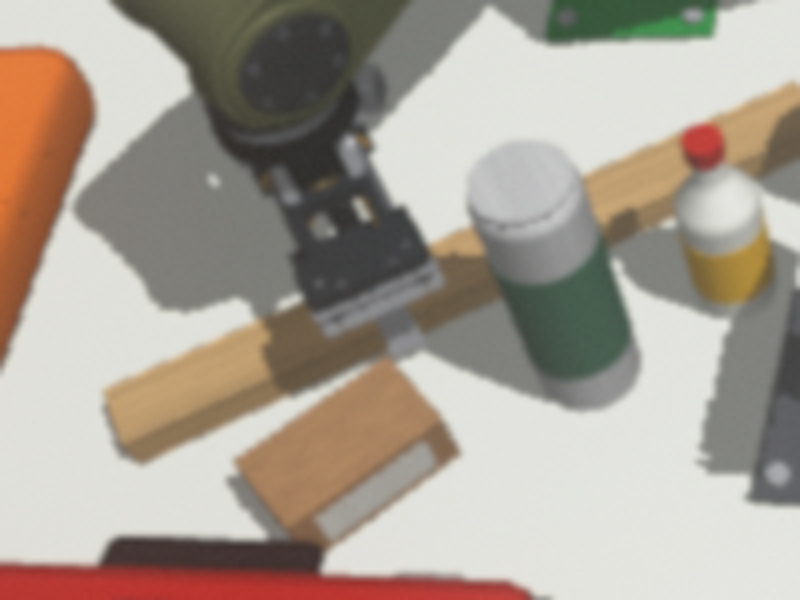

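arm_command(
  deltas=[
    {"translation": [0.05, 0, 0], "turn": [0, 0, 0]},
    {"translation": [0.05, 0, 0], "turn": [0, 0, 0]},
    {"translation": [0.05, 0, 0], "turn": [0, 0, 0]},
    {"translation": [0.05, 0, 0], "turn": [0, 0, 0]},
    {"translation": [0.05, 0, 0], "turn": [0, 0, 0]},
  ],
  gripper=30,
  force=30,
)

```text
time_s: 13.4
ee_pos: [0.5383, -0.4116, 0.0317]
eef_rot: [0.35, 1.565, -0.615]
force: [-0.6, 1.8, 6.6]
grip_width: 0.0437
```

arm_command(
  deltas=[
    {"translation": [0, -0.2, 0], "turn": [0, 0, 0]},
    {"translation": [0, -0.6, 0], "turn": [0, 0, 0]},
    {"translation": [0, -1.0, 0], "turn": [0, 0, 0]},
    {"translation": [0, -1.4, 0], "turn": [0, 0, 0]},
    {"translation": [0, -1.8, 0], "turn": [0, 0, 0]},
    {"translation": [0, -2.1, 0], "turn": [0, 0, 0]},
    {"translation": [0, -2.2, 0], "turn": [0, 0, 0]},
    {"translation": [0, -2.2, 0], "turn": [0, 0, 0]},
  ],
)

```text
time_s: 14.07
ee_pos: [0.4926, -0.4437, 0.0317]
eef_rot: [0.254, 1.565, -0.712]
force: [-2.6, -1.9, 6.7]
grip_width: 0.0438
```

arm_command(
  deltas=[
    {"translation": [-0.1, 0, 0], "turn": [0, 0, 0]},
    {"translation": [-0.1, 0, 0], "turn": [0, 0, 0]},
    {"translation": [-0.1, 0, 0], "turn": [0, 0, 0]},
    {"translation": [-0.1, 0, -0.5], "turn": [0, 0, 0]},
    {"translation": [-0.1, 0, -1.2], "turn": [0, 0, 0]},
    {"translation": [-0.1, 0, -2], "turn": [0, 0, 0]},
    {"translation": [-0.1, 0, -2.6], "turn": [0, 0, 0]},
    {"translation": [-0.1, 0, -2.8], "turn": [0, 0, 0]},
    {"translation": [-0.1, 0, -2.8], "turn": [0, 0, 0]},
  ],
  gripper=64,
)

```text
time_s: 14.82
ee_pos: [0.4527, -0.3846, 0.0328]
eef_rot: [0.343, 1.567, -0.622]
force: [-0.0, 0.3, -0.8]
grip_width: 0.0643
```

```bash
python3 - <<'E'
from h import *
o=ctrl.get_obs();print(o['ee_pos'],o['force'],o['grip_width'])
for n in("scene","top"):
    im=optics.camera(n)[:,:,::-1]; cv2.imwrite(f"pics/{n}11.png",im)
    for m in models.mark_of("board_mid",n): print(n,m['score'],m['at'],onz(n,m['at'],.014))
s=cv2.imread("pics/scene11.png")[190:340,60:260];t=cv2.imread("pics/top11.png")[190:340,355:555]
cv2.imwrite("pics/s11.png",cv2.resize(s,None,fx=4,fy=4,interpolation=cv2.INTER_CUBIC))
cv2.imwrite("pics/t11.png",cv2.resize(t,None,fx=4,fy=4,interpolation=cv2.INTER_CUBIC))
E
```

```text
[ 0.4527 -0.3846  0.0328] [-0.0065  0.2545 -0.7841] 0.0643242355463338
scene 0.95 [177.2, 249.2] [ 0.4519 -0.3798  0.014 ]
scene 0.34 [241.4, 273.2] [ 0.5209 -0.2004  0.014 ]
```

View pics/s11.png

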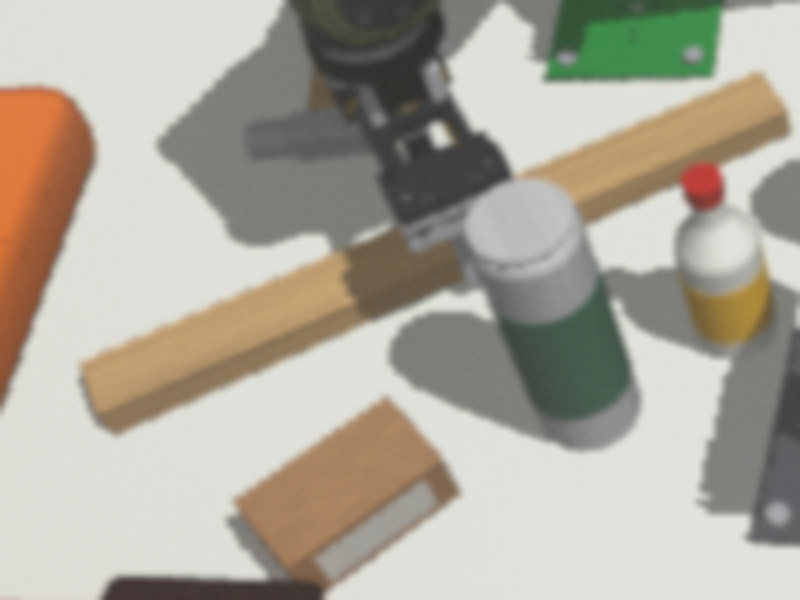

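View pics/t11.png

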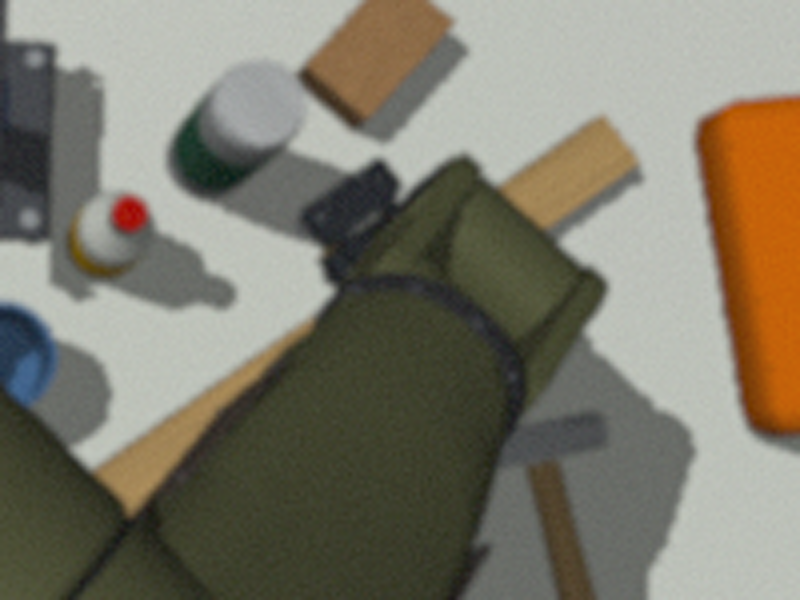

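```bash
python3 - <<'E'
from h import *
f=lambda u,v:(60+u/4-.4,190+v/4-.4)
a=onz("scene",f(96,388),.028);b=onz("scene",f(776,92),.028);print(a,b,(a+b)/2,np.linalg.norm(a-b),np.degrees(np.arctan2(*(a-b)[1::-1])))
# far end from top: corners
g=lambda u,v:(355+u/4-.4,190+v/4-.4)
e=(onz("top",g(602,118),.028)+onz("top",g(637,163),.028))/2; print(e)
d=(a-b)/np.linalg.norm(a-b); print("centre from top",e-d*.23)
# edges
c=(e-d*.23); th=np.degrees(np.arctan2(d[1],d[0]))
go([c[0],c[1],.03],down(th+90))
E
```

```text
[ 0.5842 -0.5693  0.028 ] [ 0.3273 -0.1949  0.028 ] [ 0.4557 -0.3821  0.028 ] 0.45403806352376364 -55.54246636632789
[ 0.5806 -0.5753  0.028 ]
centre from top [ 0.4504 -0.3857  0.028 ]
translation [ 0.1  -0.09 -0.07] turn [ 0.04  0.05 -0.02] dist 4.0 ang 0.0
```

arm_command(
  deltas=[
    {"translation": [0.2, -0.05, 0], "turn": [0, 0, 0]},
    {"translation": [0.2, -0.05, 0], "turn": [0, 0, 0]},
    {"translation": [0.2, -0.05, 0], "turn": [0, 0, 0]},
  ],
)

```text
time_s: 15.27
ee_pos: [0.4516, -0.386, 0.027]
eef_rot: [0.374, 1.568, -0.591]
force: [0.2, -0.2, -0.2]
grip_width: 0.0639
```

arm_command(
  deltas=[
    {"translation": [0, 0, 0], "turn": [0, 0, 0]},
    {"translation": [0, 0, 0], "turn": [0, 0, 0]},
    {"translation": [0, 0, 0], "turn": [0, 0, 0]},
    {"translation": [0, 0, 0], "turn": [0, 0, 0]},
    {"translation": [0, 0, 0], "turn": [0, 0, 0]},
    {"translation": [0, 0, 0], "turn": [0, 0, 0]},
  ],
  gripper=30,
  force=50,
)

```text
time_s: 15.77
ee_pos: [0.4519, -0.3859, 0.0276]
eef_rot: [0.341, 1.567, -0.625]
force: [1.0, 0.5, 0.1]
grip_width: 0.0435
```

arm_command(
  deltas=[
    {"translation": [-0.3, 0, 0], "turn": [0, 0, 0]},
    {"translation": [-1, 0, 0], "turn": [0, 0, 0]},
    {"translation": [-2, 0, 0], "turn": [0, 0, 0]},
    {"translation": [-3.2, 0, 0], "turn": [0, 0, 0]},
    {"translation": [-4.4, 0, 0], "turn": [0, 0, 0]},
    {"translation": [-5.6, 0, 0], "turn": [0, 0, 0]},
    {"translation": [-6.8, 0, 0], "turn": [0, 0, 0]},
    {"translation": [-8, 0, 0], "turn": [0, 0, 0]},
    {"translation": [-9, 0, 0], "turn": [0, 0, 0]},
    {"translation": [-9.4, 0, 0], "turn": [0, 0, 0]},
    {"translation": [-9.4, 0, 0], "turn": [0, 0, 0]},
    {"translation": [-9.4, 0, 0], "turn": [0, 0, 0]},
  ],
)

```text
time_s: 16.77
ee_pos: [0.4508, -0.3851, 0.2615]
eef_rot: [0.38, 1.568, -0.586]
force: [0.2, -0.3, -2.6]
grip_width: 0.0435
```

```bash
python3 - <<'E'
from h import *
o=ctrl.get_obs();print(o['ee_pos'],o['force'],o['moment'],o['grip_width'],o['qpos'])
im=optics.camera("scene")[:,:,::-1]; cv2.imwrite(f"pics/scene12.png",im)
go([.55,.024,.262],down(0)); go([.45,-.386,.262],down(0))
E
```

```text
[ 0.4508 -0.3851  0.2615] [ 0.2292 -0.2989 -2.5834] [ 0.0065  0.0364 -0.0652] 0.043496847378830326 [-0.769   0.371   1.3409  0.0005  1.4269 -1.3745]
translation [ -0.06  12.58 -11.19] turn [ 6.94  0.01 -0.01] dist 421.0 ang 35.0
translation [-0.05 -0.05  0.02] turn [ 6.94  0.01 -0.01] dist 2.0 ang 35.0
```

View pics/scene12.png

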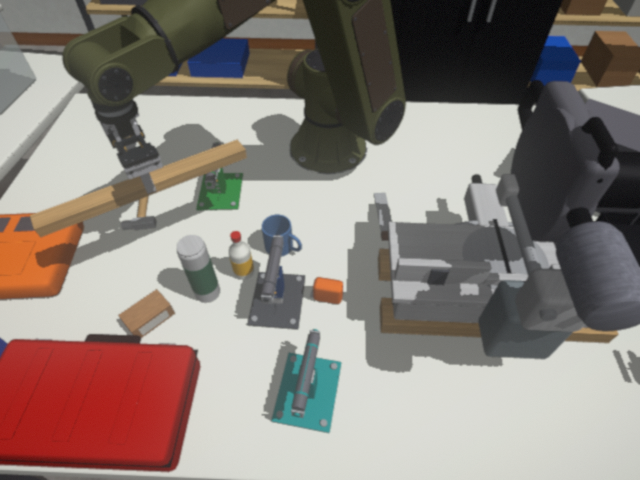

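arm_command(
  deltas=[
    {"translation": [-0.1, 0.3, -0.3], "turn": [0.4, 0, 0]},
    {"translation": [-0.1, 1, -0.9], "turn": [1, 0, 0]},
    {"translation": [-0.1, 2, -1.8], "turn": [1.7, 0, 0]},
    {"translation": [-0.1, 3.2, -2.9], "turn": [2.5, 0, 0]},
    {"translation": [-0.1, 4.4, -4], "turn": [3.2, 0, 0]},
    {"translation": [-0.1, 5.6, -5], "turn": [4, 0, 0]},
    {"translation": [-0.1, 6.8, -6.1], "turn": [4.7, 0, 0]},
    {"translation": [-0.1, 8, -7.2], "turn": [5.4, 0, 0]},
    {"translation": [-0.1, 9.2, -8.3], "turn": [6.1, 0, 0]},
    {"translation": [-0.1, 10.4, -9.3], "turn": [6.6, 0, 0]},
    {"translation": [-0.1, 11.5, -10.3], "turn": [6.94, 0, 0]},
    {"translation": [-0.1, 12.3, -10.9], "turn": [6.94, 0, 0]},
  ],
)

```text
time_s: 17.82
ee_pos: [0.5484, 0.0169, 0.2624]
eef_rot: [0.046, 1.569, -1.525]
force: [0.0, -0.2, -1.4]
grip_width: 0.0437
```

arm_command(
  deltas=[
    {"translation": [0, 0.1, -0.2], "turn": [0, 0, 0]},
    {"translation": [0, 0.1, -0.2], "turn": [0, 0, 0]},
    {"translation": [0, 0.1, -0.2], "turn": [0, 0, 0]},
    {"translation": [0, 0.1, -0.2], "turn": [0, 0, 0]},
  ],
)

```text
time_s: 18.15
ee_pos: [0.5509, 0.0176, 0.2637]
eef_rot: [0.639, 1.568, -0.933]
force: [-0.5, 0.5, -2.8]
grip_width: 0.0435
```

```bash
python3 - <<'E'
from h import *
o=ctrl.get_obs();print(o['ee_pos'],o['force'],o['moment'],o['grip_width'],o['qpos'])
for n in("scene","top"): cv2.imwrite(f"pics/{n}13.png",optics.camera(n)[:,:,::-1])
go([.578,.024,.25],down(-.2))
E
```

```text
[0.5509 0.0176 0.2637] [-0.5106  0.4798 -2.83  ] [-0.0872  0.0887  0.0246] 0.04353579700514092 [-0.0334  0.2744  1.4623 -0.0024  1.403  -0.0318]
translation [ 0.57  1.08 -0.26] turn [ 0.02  0.03 -0.03] dist 31.0 ang 0.0
```

View pics/scene13.png

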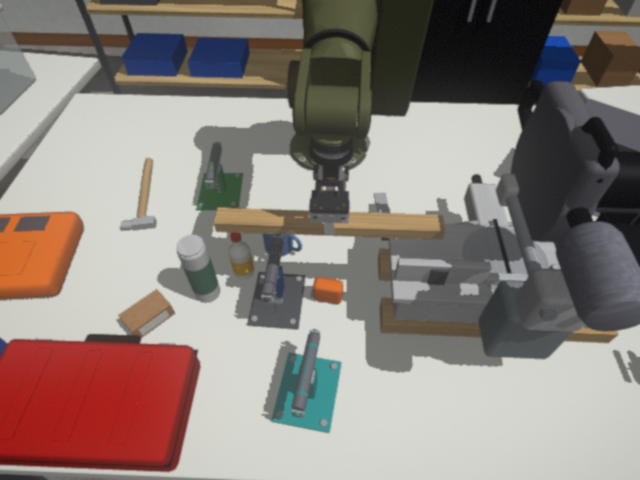

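View pics/top13.png

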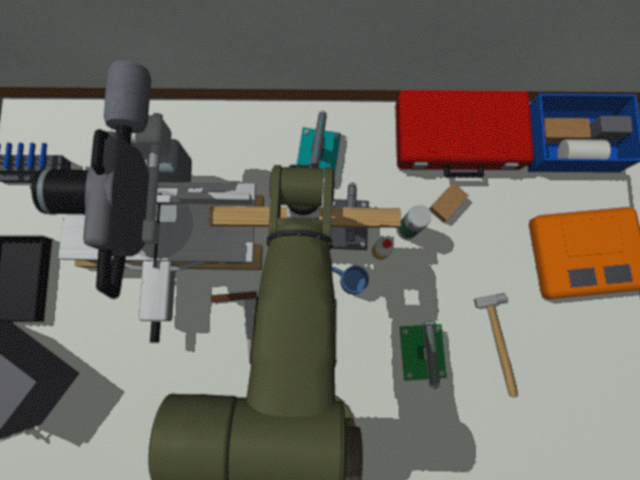

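arm_command(
  deltas=[
    {"translation": [0.3, 0.3, -0.05], "turn": [0, 0, 0]},
    {"translation": [0.7, 0.6, -0.1], "turn": [0, 0, 0]},
    {"translation": [1.2, 0.85, -0.15], "turn": [0, 0, -0.03]},
    {"translation": [1.7, 0.88, -0.2], "turn": [0, 0, -0.03]},
    {"translation": [2.2, 0.88, -0.2], "turn": [0, 0, -0.03]},
    {"translation": [2.6, 0.88, -0.2], "turn": [0, 0, -0.03]},
    {"translation": [2.9, 0.88, -0.2], "turn": [0, 0, -0.03]},
    {"translation": [3.05, 0.88, -0.2], "turn": [0, 0, -0.03]},
    {"translation": [3.05, 0.88, -0.2], "turn": [0, 0, -0.03]},
    {"translation": [3.05, 0.88, -0.2], "turn": [0, 0, -0.03]},
  ],
)

```text
time_s: 19.08
ee_pos: [0.5737, 0.0235, 0.1885]
eef_rot: [0.367, 1.568, -1.204]
force: [-0.6, -0.0, -1.2]
grip_width: 0.0437
```

```bash
python3 - <<'E'
from h import *
o=ctrl.get_obs();print(o['ee_pos'],o['force'],o['moment'],o['grip_width'])
for n,sl in(("scene",np.s_[180:330,210:460]),("top",np.s_[150:290,190:410])):
    im=optics.camera(n)[:,:,::-1]; cv2.imwrite(f"pics/{n}14.png",cv2.resize(im[sl],None,fx=3.2,fy=3.2,interpolation=cv2.INTER_CUBIC)); cv2.imwrite(f"pics/{n}14f.png",im)
go([.573,.024,.187],down(-.2))
E
```

```text
[0.5737 0.0235 0.1885] [-0.5692 -0.0326 -1.2055] [-0.0612  0.0119  0.0098] 0.043682600875325536
translation [ 0.08 -0.03 -0.02] turn [ 0.04  0.03 -0.02] dist 2.0 ang 0.0
```

View pics/scene14.png

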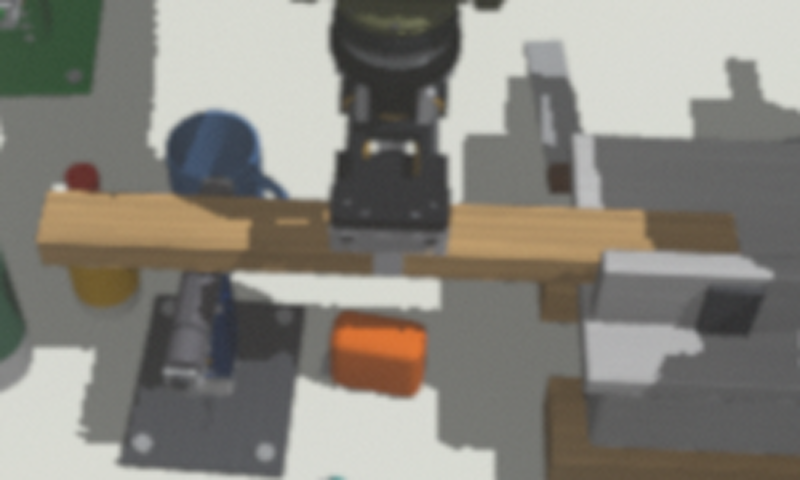

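View pics/top14.png

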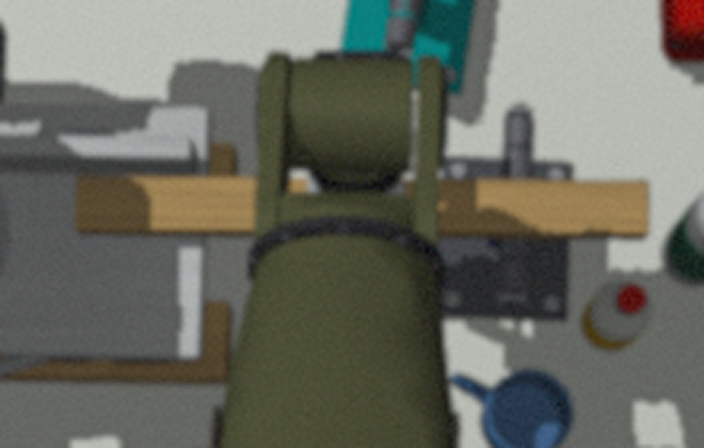

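arm_command(
  deltas=[
    {"translation": [0.08, 0, 0], "turn": [0, 0, 0]},
    {"translation": [0.16, 0, 0], "turn": [0, 0, 0]},
    {"translation": [0.24, 0, 0], "turn": [0, 0, 0]},
    {"translation": [0.24, 0, 0], "turn": [0, 0, 0]},
    {"translation": [0.24, 0, 0], "turn": [0, 0, 0]},
  ],
)

```text
time_s: 19.6
ee_pos: [0.5735, 0.0236, 0.1821]
eef_rot: [0.146, 1.569, -1.425]
force: [-0.3, 0.6, -1.5]
grip_width: 0.0433
```

arm_command(
  deltas=[
    {"translation": [0, 0.1, 0], "turn": [0, 0, 0]},
    {"translation": [0, 0.2, 0], "turn": [0, 0, 0]},
    {"translation": [0, 0.27, 0], "turn": [0, 0, 0]},
    {"translation": [0, 0.27, 0], "turn": [0, 0, 0]},
    {"translation": [0, 0.27, 0], "turn": [0, 0, 0]},
  ],
)

```text
time_s: 20.02
ee_pos: [0.5804, 0.0235, 0.1822]
eef_rot: [0.183, 1.568, -1.388]
force: [0.0, -0.6, -2.0]
grip_width: 0.0438
```

arm_command(
  deltas=[
    {"translation": [0, 0.03, 0], "turn": [0, 0, 0]},
    {"translation": [0, 0.06, 0], "turn": [0, 0, 0]},
    {"translation": [0, 0.06, 0], "turn": [0, 0, 0]},
    {"translation": [0, 0.06, 0], "turn": [0, 0, 0]},
  ],
)

```text
time_s: 20.35
ee_pos: [0.5818, 0.0236, 0.1823]
eef_rot: [0.214, 1.568, -1.357]
force: [-0.3, 0.5, -1.7]
grip_width: 0.0437
```

arm_command(
  deltas=[
    {"translation": [0, 0.03, 0], "turn": [0, 0, 0]},
    {"translation": [0, 0.06, 0], "turn": [0, 0, 0]},
    {"translation": [0, 0.06, 0], "turn": [0, 0, 0]},
    {"translation": [0, 0.06, 0], "turn": [0, 0, 0]},
  ],
)

```text
time_s: 20.68
ee_pos: [0.5829, 0.0234, 0.182]
eef_rot: [-0.313, 1.568, -1.883]
force: [-4.6, -1.7, -0.5]
grip_width: 0.0438
```

```bash
python3 - <<'E'
from h import *
o=ctrl.get_obs();print(o['ee_pos'],o['force'],o['moment'],o['grip_width'])
for n,sl in(("top",np.s_[180:240,190:290]),):
    im=optics.camera(n)[:,:,::-1]; cv2.imwrite(f"pics/{n}15.png",cv2.resize(im[sl],None,fx=8,fy=8,interpolation=cv2.INTER_CUBIC)); 
E
```

```text
[0.5829 0.0234 0.182 ] [-4.6336 -1.7119 -0.545 ] [-0.3011  1.0173  0.6272] 0.0438449314061353
```

View pics/top15.png

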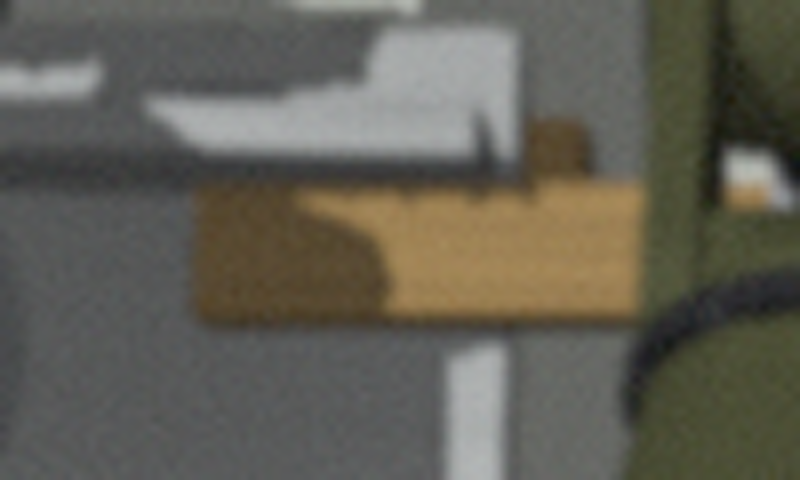

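The batten touches the fence: Fx is −4.6 N at TCP x = 0.583, so the fence is at about 0.605. I'll back off 1.5 mm and lower.

arm_command(
  deltas=[
    {"translation": [0, -0.07, 0], "turn": [0, 0, 0]},
    {"translation": [0.03, -0.07, 0], "turn": [0, 0, 0]},
    {"translation": [0.06, -0.07, 0], "turn": [0, 0, 0]},
    {"translation": [0.06, -0.07, 0], "turn": [0, 0, 0]},
    {"translation": [0.06, -0.07, 0], "turn": [0, 0, 0]},
  ],
)

```text
time_s: 21.15
ee_pos: [0.5817, 0.0236, 0.1813]
eef_rot: [0.585, 1.568, -0.986]
force: [-2.7, 0.3, 5.3]
grip_width: 0.0434
```

arm_command(
  deltas=[
    {"translation": [0.03, 0, 0], "turn": [0, 0, 0]},
    {"translation": [0.06, 0, 0], "turn": [0, 0, 0]},
    {"translation": [0.06, 0, 0], "turn": [0, 0, 0]},
    {"translation": [0.06, 0, 0], "turn": [0, 0, 0]},
  ],
)

```text
time_s: 21.48
ee_pos: [0.5817, 0.0236, 0.1812]
eef_rot: [0.78, 1.568, -0.792]
force: [-9.1, 1.0, 17.6]
grip_width: 0.0437
```

arm_command(
  deltas=[
    {"translation": [-0.05, -0.01, 0], "turn": [0, 0, 0]},
    {"translation": [-0.05, -0.01, 0], "turn": [0, 0, 0]},
    {"translation": [-0.05, -0.01, 0], "turn": [0, 0, 0]},
  ],
  force=20,
)

```text
time_s: 21.73
ee_pos: [0.5817, 0.0236, 0.1813]
eef_rot: [0.732, 1.568, -0.839]
force: [-3.1, 0.6, 8.5]
grip_width: 0.0435
```

```bash
python3 - <<'E'
from h import *
o=ctrl.get_obs();print(o['ee_pos'],o['force'],o['moment'],o['grip_width'])
E
```

```text
[0.5817 0.0236 0.1813] [-3.1372  0.5785  8.4565] [-0.0034  0.5138  0.0127] 0.043542800073193735
```

arm_command(
  deltas=[
    {"translation": [0, 0, 0], "turn": [0, 0, 0]},
    {"translation": [0, 0, 0], "turn": [0, 0, 0]},
    {"translation": [0, 0, 0], "turn": [0, 0, 0]},
    {"translation": [0, 0, 0], "turn": [0, 0, 0]},
    {"translation": [0, 0, 0], "turn": [0, 0, 0]},
  ],
  gripper=56,
)

```text
time_s: 22.15
ee_pos: [0.5813, 0.0236, 0.1803]
eef_rot: [0.128, 1.568, -1.443]
force: [-0.2, -0.5, 0.4]
grip_width: 0.0559
```

```bash
python3 - <<'E'
from h import *
o=ctrl.get_obs();print(o['ee_pos'],o['force'],o['moment'],o['grip_width'])
for n,sl in(("scene",np.s_[180:330,210:460]),("top",np.s_[180:240,190:290])):
    im=optics.camera(n)[:,:,::-1]; cv2.imwrite(f"pics/{n}16.png",cv2.resize(im[sl],None,fx=3.2 if n=="scene" else 8,fy=3.2 if n=="scene" else 8,interpolation=cv2.INTER_CUBIC)); cv2.imwrite(f"pics/{n}16f.png",im)
E
```

```text
[0.5813 0.0236 0.1803] [-0.2306 -0.4837  0.4143] [-0.0891  0.0641  0.0267] 0.05591571885273931
```

View pics/top16.png

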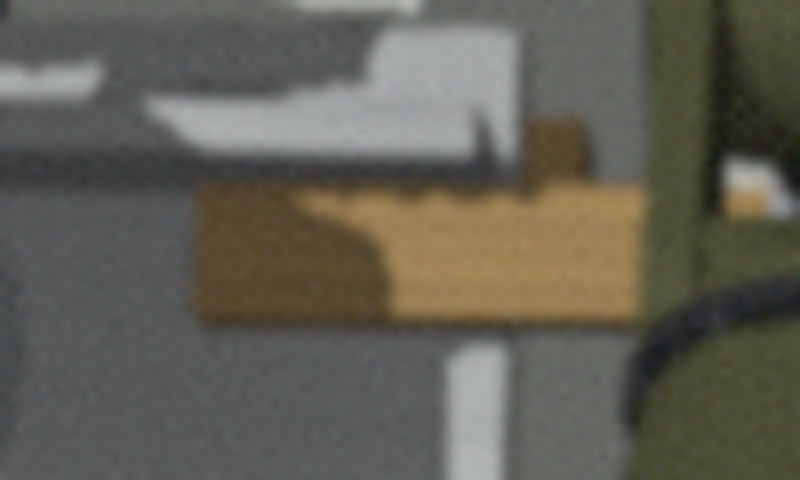

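View pics/scene16.png

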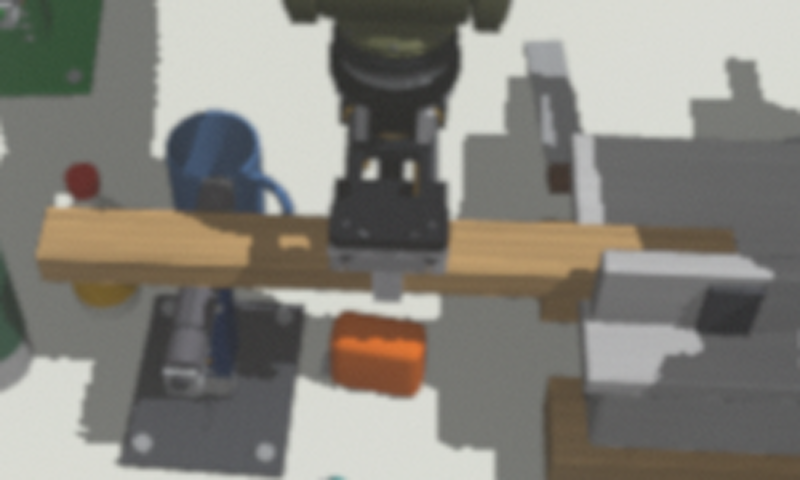

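The batten lies flat against the fence on both bed and roller, and the fingers are open. Retreating straight up.

arm_command(
  deltas=[
    {"translation": [-0.3, 0, 0], "turn": [0, 0, 0]},
    {"translation": [-1, 0, 0], "turn": [0, 0, 0]},
    {"translation": [-2, 0, 0], "turn": [0, 0, 0]},
    {"translation": [-3.2, 0, 0], "turn": [0, 0, 0]},
    {"translation": [-4.4, 0, 0], "turn": [0, 0, 0]},
    {"translation": [-5.4, 0, 0], "turn": [0, 0, 0]},
    {"translation": [-6, 0, 0], "turn": [0, 0, 0]},
    {"translation": [-6, -1, 0], "turn": [0, 0, 0]},
    {"translation": [-6, -2.5, 0], "turn": [0, 0, 0]},
    {"translation": [-6, -4, 0], "turn": [0, 0, 0]},
    {"translation": [-6, -5, 0], "turn": [0, 0, 0]},
    {"translation": [-6, -5, 0], "turn": [0, 0, 0]},
  ],
)

```text
time_s: 23.25
ee_pos: [0.4532, 0.0241, 0.3321]
eef_rot: [0.878, 1.567, -0.693]
force: [0.1, 0.4, 0.4]
grip_width: 0.0561
```

```bash
python3 - <<'E'
from h import *
o=ctrl.get_obs();print(o['time_s'],o['ee_pos'],o['force'])
for n in("scene","top"):
    im=optics.camera(n)[:,:,::-1]; cv2.imwrite(f"pics/{n}17.png",im)
    for m in models.mark_of("board_mid",n)[:1]: print(n,m,onz(n,m['at'],.168))
    for t in("spray_can","tape","mug","screw_box","glue","square"):
        for m in models.mark_of(t,n)[:1]: print(t,n,round(m['score'],2),np.round(m['at'],1))
for n,sl in(("scene",np.s_[200:350,220:420]),): cv2.imwrite("pics/scene17c.png",cv2.resize(cv2.imread("pics/scene17.png")[sl],None,fx=4,fy=4,interpolation=cv2.INTER_CUBIC))
print(rollshift("pics/scene17c.png"))
E
```

```text
23.25 [0.4532 0.0241 0.3321] [0.1394 0.352  0.3719]
spray_can scene 0.76 [207.9 292.4]
tape scene 0.66 [324.8 300.6]
mug scene 0.55 [282.7 244.9]
screw_box scene 0.97 [146.4 316.6]
glue scene 0.67 [242.  272.8]
top {'at': [447.5, 206.2], 'score': 0.52} [ 0.5998 -0.3575  0.168 ]
spray_can top 0.71 [407.3 230.4]
tape top 0.17 [234.3 200.9]
mug top 0.59 [351.2 279. ]
screw_box top 0.74 [444.8 205.2]
glue top 0.83 [379.6 248.6]
square top 0.84 [231.7 297. ]
[(-3, -29, 0.85), (-2, -33, 0.9)]
```

View pics/scene17.png

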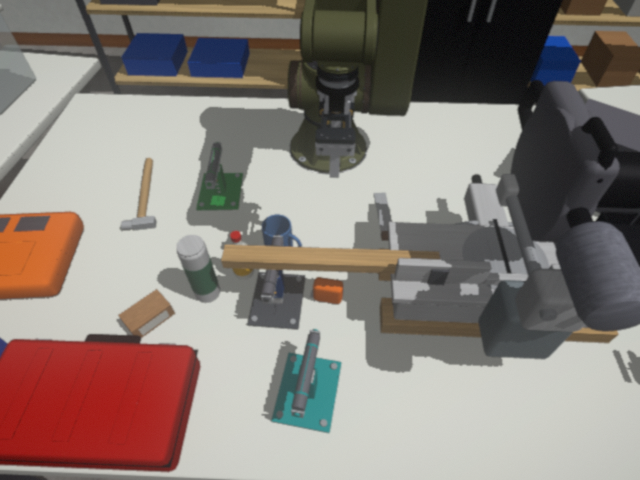

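View pics/top17.png

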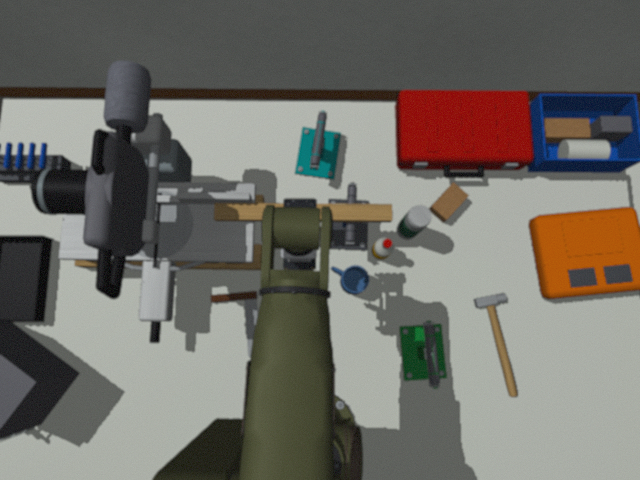

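Everything is in place and the bystanders haven't moved. Handing in.

```bash
python3 -c "
from station import ctrl
print(ctrl.hand_in())"
```

```text
the job is handed in; nothing more can be done
None
```

The roller support is locked level with the saw's bed and the batten is lying across bed and roller along the fence. I handed the job in at about 24 s of the 67 s allowed; no verdict is reported.

**What I did**
- I pressed the spring button and raised the tube in two 15 mm steps, regripping at the second hole. I let go once it reached the level hole.
- The spray can blocked a centre grasp of the batten, so I dragged the batten about 55 mm clear of the can and gripped it again at its middle.
- I carried it over, touched it to the fence, backed off about 1.5 mm, lowered it until it took load, released it and retreated.

**Last checks**
- **Support:** image matching on the roller put the tube at about 30 mm up, unchanged after release and after the batten was laid. I couldn't see the button itself, so I take it as popped out because the tube did not slip down.
- **Batten:** from the TCP readings it sits about 1.5 mm from the fence, and by eye it lies flat and parallel. I did not measure its level or the force on the bed and roller separately.
- **Bystanders:** the pictures show all of them upright and in place; I saw none shifted.
- **Disagreements:** in the last pictures the batten detector gave no answer in one view and marked the screw box in the other. The tape detector was also wrong in the top view. For these I relied on the pictures and the TCP readings. The two cameras put the fence 2 to 4 mm apart, so I set its position by touching it.

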